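# Close a leaning specimen jar: find the thread backwards, then screw the lid down

### The arm

A 7-joint arm with a two-finger parallel gripper is mounted at the origin on a cart in front of the work surface, level with it; the furniture and walls round the work are solid. World frame = base frame: x ahead of the robot, y to its left, z up, the work surface at z = 0. Lengths are in mm, angles in rad, forces in N, time in s.
With the tool pointing down it reaches from about 425 to 975 mm from the base axis. Payload 16.7 kg.
Tool frame: the origin (TCP) lies at the very end of the fingers, on their centre line; the grasp point (between the pads) lies 19 mm behind it; z points along the fingers, y is the direction in which the jaws open and shut (so a half turn about z gives the same grasp; the last joint's range is limited). The gripper opens to 85 mm and grips with 20 to 120 N. Pads are 22 mm wide; open, the fingers measure 114 mm over their backs; the gripper's body (76 mm by 85 mm) begins 54 mm behind the grasp point. The pads swing forward as they close: fully open they stand 13 mm farther back than shut.
Start: joints at [0.977, 0.426, 0.074, 1.606, -0.034, 1.111, -0.067], TCP at [290.402, -609.295, 197.202] pointing down, gripper open.
Joint ranges: [-2.85, 2.85], [-0.5, 2.14], [-1.23, 1.37], [0.21, 2.46], [-1.02, 4.16], [0.16, 2.05], [-2.73, 2.73]. Speed limits (rad/s): [1.89, 1.89, 2.39, 2.39, 3.01, 3.01, 3.01].

### API

Orientations are given as a rotation vector (axis times angle).
In Python, from workcell import observe, capture, get_calibration, job_done gives the robot as it stands. The module is installed in compiled form; this text tells all that it offers.
- The arm moves only by the tool drive_tool, never from a script. Its argument "moves" is one flat list of numbers, 5 for each row, row after row: the opening, from -1 (shut) to 1 (fully open), then the shift along the tool's x, y, z in units of 30 mm (1.0 is 30 mm), then the turn about the tool's z in units of 5 degrees (1.0 is 5 degrees). A call has 1 to 12 rows; each row is the pose to reach, as a shift and turn from the pose measured when the call began, along the tool's axes at that moment; what a row does not reach only later rows make up. A row lasts 1/12 s, in which the tool goes at most 41.7 mm and 7.16 degrees, less where a joint would pass 70% of its speed; a pose out of reach is approached as far as the arm can. A call with a gripper value outside its range is refused whole. The fingers move at their own pace and stop on an object; "grip_force" is the grip in N (left out, the last holds). Time passes only in rows, so rows that repeat a pose let the fingers close. It gives the time, the measured TCP pose, the force and the opening at its end, in the units of the state.
- observe(): the state, without advancing time (a new reading comes with each control period).
- capture(name): name is "side" or "top"; returns the picture (400x640x3 uint8, red, green, blue); there is no depth.
- get_calibration(name): a dict with "intrinsics" (3x3 intrinsics, pixels), "D" ([k1, k2, p1, p2, k3] as OpenCV has them; the pictures are not rectified), "xyz" and "attitude" of the camera in the world. Camera axes: x right, y down, z forward; pixel columns grow to the right and rows downward; lengths in mm; the calibration is good to about 2 mm. A picture is of the moment at which its call begins. get_calibration takes no time and is no camera call.
- job_done(): hands the job in, once; it reports no verdict.
The state is a dict: "clock": time; "qpos": joint angles; "qvel": joint speeds; "joint_efforts": joint torques, N m; "eef_pos": TCP position; "tcp_rot": TCP orientation; "ft_force": force on the tool from outside, world axes, zero at the start; "torque": the same for the moment, N m; "opening": opening from 0.0 (shut) to 1.0 (fully open).
Only numpy, scipy, OpenCV 4.12 (cv2) and the standard library are available. Lean on these libraries where they do the work, as an engineer would, in place of code of your own. Each camera call takes 0.05 s, during which the arm holds its last target.

### The job

A tissue sample is waiting in the specimen jar that leans in the white angled block, but its red screw lid has only been laid on. Close the jar without crossing the thread: first turn the lid backwards (counter-clockwise, seen from above) until it drops into the thread, then screw it clockwise until it is fully down, and let go. Leave the two bottles, the carton and the roll of labels where they are.

Things in the scene. Friction and masses are not known exactly. Their poses are not given: they have to be found in the camera images.
- holder: White wedge block, 98 x 82 x 66 mm, fixed to the worktop. Origin under its middle. Its sloping face looks up and towards its -x side (roughly to the robot's right); the jar leans 30 degrees from vertical to that side, so its mouth looks up and to the right. Its rubber socket grips the jar, which turns in it only under more than 1.5 N m.
- jar: Clear jar. Origin: centre of its underside, inside the block; z: up the jar's axis, about which the lid turns. Body 52 mm in diameter, free of the block from z = 34 to 65 mm; neck 39 mm. Right-hand thread with four starts, at the -x, -y, +x and +y sides of this frame, going down 5.4 mm per quarter turn. Its turn in the socket varies.
- jar_mouth (a point): Centre of the jar's flat rim, at z = 86 mm in the jar's frame, on its axis; under the lid.
- jar_mark (a point): Small black mark on the jar just below its shoulder, 26 mm from the axis in the jar's +y direction (the robot's side), z = 59 mm: shows one thread start. At the start the lid's pointer is 14 to 50 degrees clockwise of it (seen from above the lid).
- lid_center (a point): Loose red ribbed lid, diameter 54 mm, 20 mm high, about 30 g: its centre, z up its axis. Four lugs inside, one under the pointer. Start: straight on the neck, lugs lying on the threads, centre 84 to 87 mm up the jar's z. Turned counter-clockwise it climbs 0.6 mm per 10 degrees; with the pointer 5 to 15 degrees past the mark it drops about 5 mm, to 82.4 mm, if not held up.
- lid_mark (a point): Outer end of the white pointer line on the lid, 27 mm from its axis towards its own +y, half-way up. Once dropped, the lid screws down clockwise with about 1 mm of play along the axis: after about 60 degrees it meets the rim (lid centre 78.8 mm up the jar's z), after about 80 degrees it is tight and turns no further.
- iodine_mid (a point): Bystander: brown bottle with black cap, 52 mm in diameter, 90 mm high; its centre, half-way up.
- saline_mid (a point): Bystander: small white bottle with blue cap, 45 mm in diameter, 80 mm high; its centre, half-way up.
- pads_mid (a point): Bystander: blue carton, 58 x 88 x 62 mm; its centre.
- roll_mid (a point): Bystander: white roll of labels lying flat, 64 mm in diameter, 32 mm high; its centre.
Things that resemble listed ones, but are neither listed nor needed, are in the scene too. Of the things like the part that bears lid_center, leave any that is orange, turquoise or yellow; of the rest the smaller one is meant.

How it is judged (in metres and radians):
On the way:
1. turned backwards past the mark, the lid has dropped into the thread (centre under 84.5 mm up the jar's z, straight on the neck) (x of lid_mark in the frame of jar below -0.0015 m and z of lid_center in the frame of jar below 0.0845 m and angle between the z axis of lid_center and the z axis of jar, either way round below 0.07 rad), for 0.1 s.
At the end, for the whole second after the job is handed in: The lid is screwed fully down: its centre within 1.5 mm of its home height of 78.8 mm up the jar's axis, straight on the neck within 3.4 degrees, and released (z of lid_center in the frame of jar below 0.0803 m and angle between the z axis of lid_center and the z axis of jar, either way round below 0.06 rad); the robot touches nothing.
It fails at once if the brown bottle is moved by more than 25 mm (distance of iodine_mid from where it was at the start of the episode above 0.025 m).
It fails at once if the white bottle is moved by more than 25 mm (distance of saline_mid from where it was at the start of the episode above 0.025 m).
It fails at once if the blue carton is moved by more than 25 mm (distance of pads_mid from where it was at the start of the episode above 0.025 m).
It fails at once if the roll of labels is moved by more than 25 mm (distance of roll_mid from where it was at the start of the episode above 0.025 m).
It also fails if it takes over 48 s, if anything falls off the work surface, if the arm or the gripper's body presses on something with over 40 N, if the wrist force passes 120 N, or if a joint passes its speed limit or range.

## Working session

There is one attempt and no reset: what is moved stays moved. The work goes in short steps, Python scripts to look and compute and a tool call to move; the robot and the scene stay as the last step left them, time stands still between calls to the robot, and variables do not carry over. Pictures are saved under pics/ and viewed, and the job is handed in when it is done.

Besides the shell and the picture viewer there is one more tool, called by a JSON object that holds its "method" and its "body". drive_tool: Moves the arm, as the interface text tells. Its arguments: {"type":"object","properties":{"moves":{"type":"array"},"grip_force":{"type":"number"}},"required":["moves"]}

```bash
mkdir -p pics; python3 - <<'E'
from workcell import *
import cv2
for n in("side","top"):
    cv2.imwrite(f"pics/{n}0.png",capture(n)[:,:,::-1]); print(n,get_calibration(n))
print(observe())
E
```

```text
side {'intrinsics': array([[450.30715335,   0.        , 308.77423332],
       [  0.        , 450.30715335, 202.44421298],
       [  0.        ,   0.        ,   1.        ]]), 'D': array([-0.09946096,  0.        ,  0.        ,  0.        ,  0.        ]), 'xyz': array([233.60624437, 844.16463398, 792.38553895]), 'attitude': array([-0.38198225,  2.65290523, -1.38083008])}
top {'intrinsics': array([[433.12068443,   0.        , 323.86278089],
       [  0.        , 433.12068443, 197.57154014],
       [  0.        ,   0.        ,   1.        ]]), 'D': array([-0.0566856,  0.       ,  0.       ,  0.       ,  0.       ]), 'xyz': array([ 293.12178614, -119.43986488, 1126.33792468]), 'attitude': array([-2.03572334,  2.14505999, -0.25339756])}
{'clock': 0.1, 'qpos': array([ 0.9765046 ,  0.42668845,  0.07386003,  1.60651833, -0.03412435,
        1.11078078, -0.06708902]), 'qvel': array([-7.05776341e-05, -1.81667628e-03, -3.17114027e-04, -6.65172525e-04,
       -1.49275846e-03,  9.36755230e-04, -8.61825901e-04]), 'joint_efforts': array([ 5.79854604e-03, -9.51537967e+01,  3.77069637e+00, -4.64400566e+01,
        1.95314409e-02,  6.60321268e-03,  2.50587988e-05]), 'eef_pos': array([ 290.24366915, -608.98194933,  196.57906188]), 'tcp_rot': array([-3.06316848e+00, -6.92634275e-01,  4.87784461e-04]), 'ft_force': array([-0.28703527, -0.61751251,  0.10801223]), 'torque': array([-0.05135171,  0.03858358,  0.01954784]), 'opening': 1.0025226780532308}
```

View pics/side0.png

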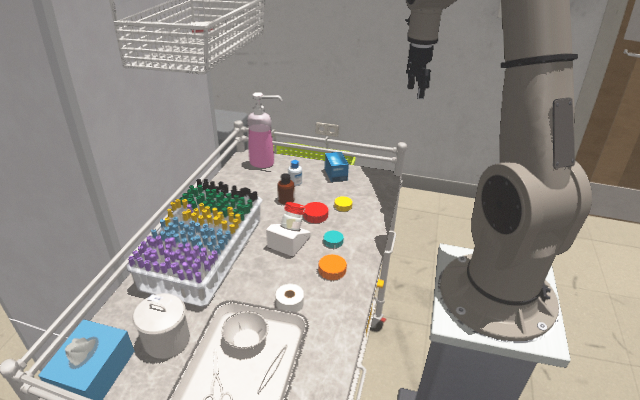

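View pics/top0.png

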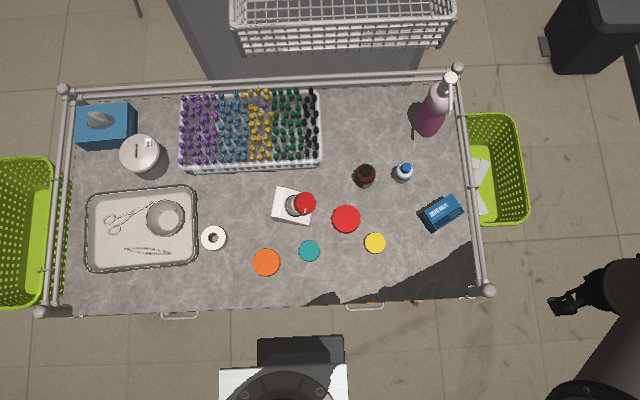

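Red candidates in the top view are (305,203), the smaller one, sitting on the jar in the white block, and (346,219), a larger disc lying on the worktop. Orange, turquoise and yellow are excluded, so the smaller red one on the jar is meant. I'll confirm it in enlarged crops.

```bash
python3 - <<'E'
import cv2
t=cv2.imread("pics/top0.png");s=cv2.imread("pics/side0.png")
cv2.imwrite("pics/t0c.png",cv2.resize(t[175:245,260:360],None,fx=8,fy=8,interpolation=cv2.INTER_CUBIC))
cv2.imwrite("pics/s0c.png",cv2.resize(s[195:265,255:355],None,fx=8,fy=8,interpolation=cv2.INTER_CUBIC))
E
```

```text
(no output)
```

View pics/t0c.png

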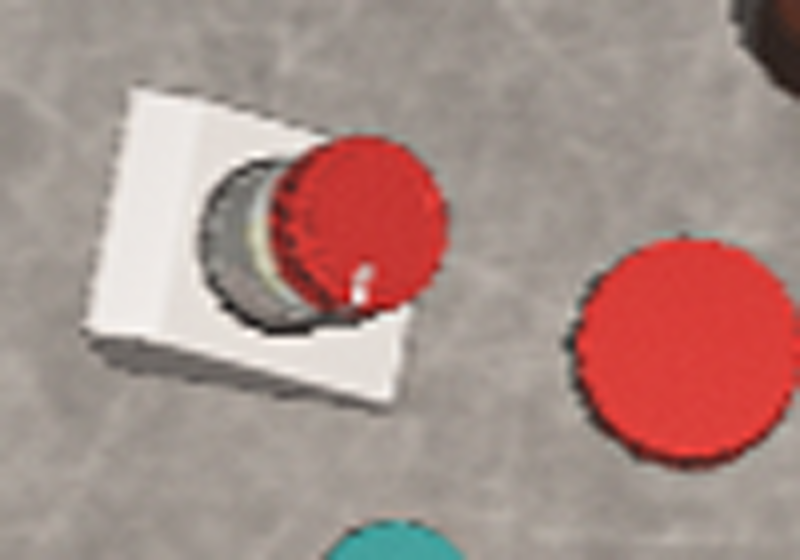

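View pics/s0c.png

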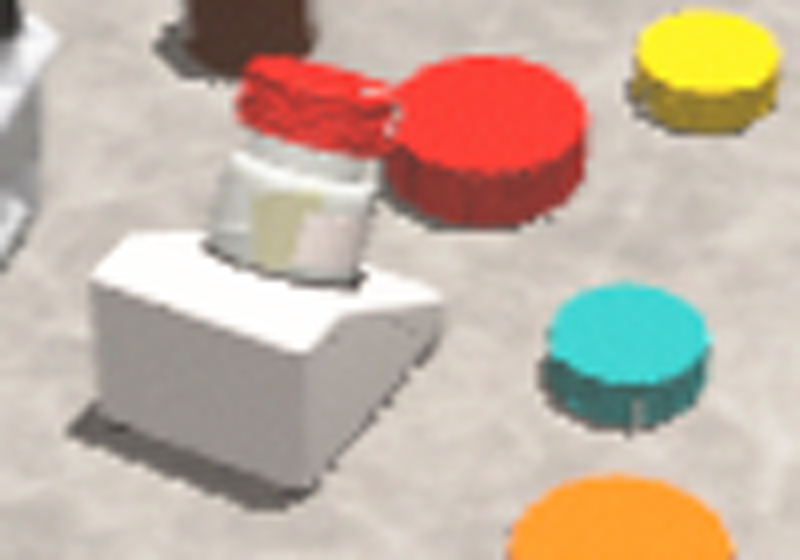

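```bash
cat > h.py <<'E'
import numpy as np,cv2
from workcell import *
from scipy.spatial.transform import Rotation as R
from scipy.optimize import least_squares
def cam(n):
    c=get_calibration(n);return c
C={n:cam(n) for n in("side","top")}
def proj(n,P):
    c=C[n];Rw=R.from_rotvec(c["attitude"]).as_matrix()
    P=np.atleast_2d(P).astype(float)
    pc=(P-c["xyz"])@Rw
    return cv2.projectPoints(pc,np.zeros(3),np.zeros(3),c["intrinsics"],c["D"])[0][:,0]
def hull(n,c,a,r=27,h=10):
    u=np.cross(a,[0,0,1.]);u/=np.linalg.norm(u);v=np.cross(a,u)
    t=np.linspace(0,2*np.pi,73)[:-1]
    ring=r*(np.cos(t)[:,None]*u+np.sin(t)[:,None]*v)
    P=np.vstack([c+h*a+ring,c-h*a+ring]);return proj(n,P)
def redmask(img):
    i=img.astype(int);return ((i[:,:,0]>i[:,:,1]*1.9+15)&(i[:,:,0]>i[:,:,2]*1.9+15)).astype(np.uint8)
E
python3 - <<'E'
from h import *
T=lambda x,y:(260+x/8-.5+.0625,175+y/8-.5+.0625)
S=lambda x,y:(255+x/8-.44,195+y/8-.44)
def blk(p):
    X,Y,psi,w,sx,sy=p[:6];zl=66-(98-w)*np.tan(np.pi/6)
    r=R.from_euler('z',psi).as_matrix()
    g=lambda *q:r@np.array(q)+[X,Y,0]
    top=[g(49,-41,66),g(49,41,66),g(-49,41,zl),g(49-w,41,66),g(49-w,-41,66)]
    side=[g(49,-41,66),g(49,41,66),g(49,-41,0),g(49,41,0),g(49-w,-41,66),g(49-w,41,66),g(-49,41,zl)]
    return top,side
to=np.array([T(130,90),T(88,330),T(398,400),T(155,338),T(198,100)])
so=np.array([S(92,280),S(305,352),S(100,408),S(305,490),S(130,235),S(335,310),S(442,298)])
def f(p):
    a,b=blk(p)
    return np.r_[(proj("top",a)-to).ravel(),(proj("side",b)-so+p[4:6]).ravel(),.3*p[4:6]]
r=least_squares(f,[500,-50,1.4,20,0,0]);print(r.x,np.degrees(r.x[2]),np.round(r.fun,1))
# red masks
for n in("top","side"):
    m=redmask(cv2.imread(f"pics/{n}0.png")[:,:,::-1]);
    k,l,st,ce=cv2.connectedComponentsWithStats(m);print(n,[(s,np.round(c,1)) for s,c in zip(st,ce) if s[4]>50])
o=observe();print(R.from_rotvec(o["tcp_rot"]).as_matrix().round(3))
E
```

```text
[ 5.45731864e+02 -4.40846092e+01  1.36240574e+00  2.11410457e+01
  3.90783813e-01 -4.66603230e-01] 78.06009899405933 [ 0.5 -0.9 -0.3  0.3  0.3  0.8 -0.3  0.6  0.1 -0.9 -0.7 -1.3  0.1 -0.7
 -0.4  2.   0.5  1.6 -1.1 -0.1  0.5 -0.   1.1 -1.5  0.1 -0.1]
top [(array([     0,      0,    640,    400, 254998], dtype=int32), array([319.5, 199.4])), (array([294, 192,  22,  22, 367], dtype=int32), array([304.5, 202.5])), (array([332, 205,  28,  28, 620], dtype=int32), array([345.7, 218.4]))]
side [(array([     0,      0,    640,    400, 255397], dtype=int32), array([319.5, 199.5])), (array([285, 202,  43,  21, 595], dtype=int32), array([309.2, 210.6]))]
[[ 0.903  0.43  -0.001]
 [ 0.43  -0.903  0.001]
 [-0.    -0.001 -1.   ]]
```

```bash
cat >> h.py <<'E'
PSI=np.radians(78.06);bx=np.array([np.cos(PSI),np.sin(PSI),0]);by=np.array([-np.sin(PSI),np.cos(PSI),0])
AX=-.5*bx+np.array([0,0,np.cos(np.pi/6)])
def render(n,c,box,r=27):
    x0,y0,x1,y1=box;k=16
    h=cv2.convexHull(hull(n,c,AX,r).astype(np.float32))[:,0]
    q=np.round((h+.5-[x0,y0])*k).astype(np.int32)
    m=np.zeros(((y1-y0)*k,(x1-x0)*k),np.uint8);cv2.fillConvexPoly(m,q,1)
    return cv2.resize(m.astype(np.float32),(x1-x0,y1-y0),interpolation=cv2.INTER_AREA)
def fitlid(top,side,x0,bt=(285,183,328,222),bs=(275,190,298,222),use=("top","side")):
    from scipy.optimize import minimize
    M={}
    for n,i,b in(("top",top,bt),("side",side,bs)):
        if n in use:
            i=i.astype(float);s=np.clip((i[:,:,0]-(i[:,:,1]+i[:,:,2])/2)/110.,0,1);M[n]=(s[b[1]:b[3],b[0]:b[2]],b)
    def f(p):
        return sum(((render(n,p,b)-m)**2).sum() for n,(m,b) in M.items())
    r=minimize(f,x0,method="Nelder-Mead",options=dict(initial_simplex=np.array([x0]+[x0+8*e for e in np.eye(3)]),xatol=.05,fatol=.01))
    return r.x,r.fun
E
python3 - <<'E'
from h import *
t=cv2.imread("pics/top0.png")[:,:,::-1];s=cv2.imread("pics/side0.png")[:,:,::-1]
o=np.array([545.7,-44.1,0])
x0=o-bx*35+[0,0,100]
for u in(("top","side"),("top",)):
    x,f=fitlid(t,s,x0,use=u);d=x-o
    print(u,x.round(1),f,"block frame",d@bx,d@by,d[2])
x,f=fitlid(t,s,x0)
for n,i in(("top",t),("side",s)):
    i=cv2.resize(i[180:230,270:335],None,fx=10,fy=10,interpolation=cv2.INTER_CUBIC)[:,:,::-1].copy()
    for p in hull(n,x,AX): cv2.circle(i,tuple(int(v) for v in (p+.5-[270,180])*10),2,(255,255,0),-1)
    cv2.imwrite(f"pics/fit_{n}.png",i)
E
```

```text
('top', 'side') [538.3 -75.4  96.6] 45.18140831813339 block frame -32.14776009064071 0.762788633520144 96.62249848122241
('top',) [545.2 -74.3  67.2] 22.68293057528409 block frame -29.599859838481695 -5.779149016175953 67.15884924580075
```

```bash
python3 -c "
import cv2,numpy as np
cv2.imwrite('pics/fit.png',cv2.resize(np.vstack([cv2.imread('pics/fit_top.png'),cv2.imread('pics/fit_side.png')]),None,fx=.6,fy=.6))"
```

```text
(no output)
```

View pics/fit.png

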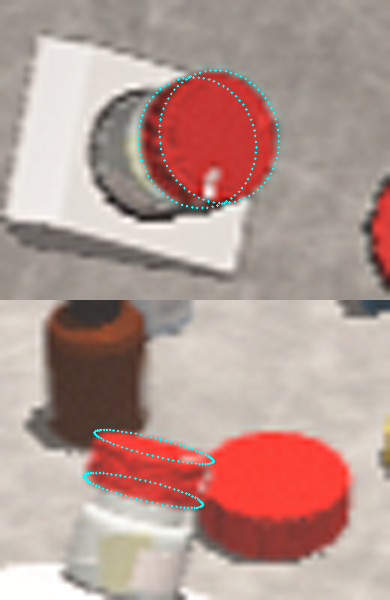

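```bash
cat >> h.py <<'E'
LID=np.array([538.3,-75.4,96.6])
def rimpt(a,c,r,h): # a: deg CCW from by direction (seen from above)
    a=np.radians(a);ux=np.cross(by,AX);return c+h*AX+r*(np.cos(a)*by-np.sin(a)*ux)
E
python3 - <<'E'
from h import *
t=cv2.imread("pics/top0.png");s=cv2.imread("pics/side0.png")
out=[]
for n,i in(("top",t),("side",s)):
    x0,y0=(290,190) if n=="top" else (283,198)
    i=cv2.resize(i[y0:y0+32,x0:x0+32],None,fx=16,fy=16,interpolation=cv2.INTER_CUBIC)
    for a in range(-90,91,15):
        for (r,h,c) in((27,10,(255,255,0)),(16,10,(255,255,255)) ,(26,-26,(0,255,0))):
            p=proj(n,rimpt(a,LID,r,h))[0]
            cv2.circle(i,tuple(int(v) for v in (p+.5-[x0,y0])*16),6 if a==0 else 3,c,-1)
    out.append(i)
cv2.imwrite("pics/ptr.png",cv2.resize(np.hstack(out),None,fx=.78,fy=.78))
E
```

```text
(no output)
```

View pics/ptr.png

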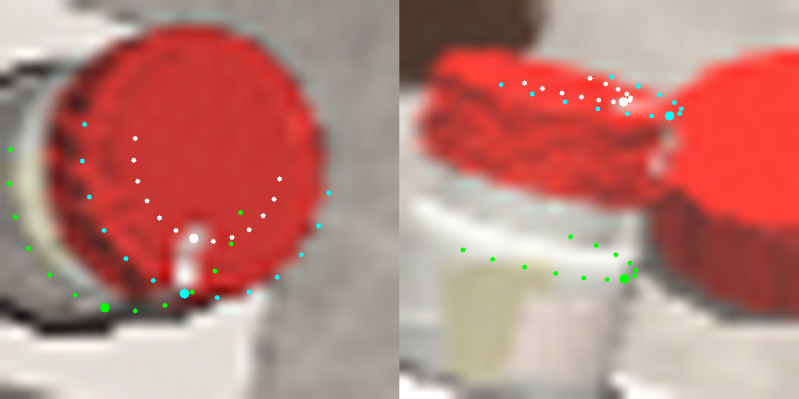

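The pointer end is at top pixel (304.5,212), so the lid pointer sits roughly in the robot-side direction. The lid centre is about (538,-75,97), and the block yaw is 78°. The tool can only point down, so I'll ratchet in short strokes with the jaws across the tilt plane. First I'll move above the lid.

{"method": "drive_tool", "body": {"moves": [1,15.1,-12.5,0,-8.5,1,15.1,-12.5,0,-8.5,1,15.1,-12.5,0,-8.5,1,15.1,-12.5,0,-8.5,1,15.1,-12.5,0,-8.5,1,15.1,-12.5,0,-8.5,1,15.1,-12.5,0,-8.5,1,15.1,-12.5,0,-8.5,1,15.1,-12.5,0,-8.5,1,15.1,-12.5,0,-8.5,1,15.1,-12.5,0,-8.5,1,15.1,-12.5,0,-8.5], "grip_force": 40}}

```text
clock: 1.1
eef_pos: [500.9, -153.7, 197.0]
tcp_rot: [-2.604, -1.755, 0.0]
ft_force: [0.2, 0.4, 0.8]
opening: 1.005
```

```bash
cat >> h.py <<'E'
def rel(target,yaw=None):
    """target world TCP, yaw = deg CCW of tool y from -by; prints units"""
    o=observe();M=R.from_rotvec(o["tcp_rot"]).as_matrix()
    cur=np.degrees(np.arctan2(M[1,1],M[0,1]))-(np.degrees(PSI)-90)
    print("clock",o["clock"],"pos",o["eef_pos"].round(1),"yawoff CCW",round(cur,2),"F",o["ft_force"].round(1),"T",o["torque"].round(2),"open",round(o["opening"],3),"q7",o["qpos"][6].round(2))
    print("units",((np.array(target)-o["eef_pos"])@M/30).round(3),"turn to yaw",None if yaw is None else round(-(yaw-cur)/5,2))
E
python3 - <<'E'
from h import *
rel([538.3,-75.4,150],-10)
E
```

```text
clock 1.1 pos [ 500.9 -153.7  197. ] yawoff CCW -10.09 F [0.2 0.4 0.8] T [-0.04 -0.07  0.04] open 1.005 q7 -0.28
units [2.887 0.177 1.569] turn to yaw -0.02
```

{"method": "drive_tool", "body": {"moves": [1,1.4,0.1,0,0,1,2.6,0.15,0,0,1,2.89,0.18,0,0,1,2.89,0.18,0.8,0,1,2.89,0.18,1.6,0,1,2.89,0.18,2.4,0,1,2.89,0.18,2.4,0]}}

```text
clock: 1.68
eef_pos: [535.7, -75.3, 121.0]
tcp_rot: [-2.6, -1.754, 0.007]
ft_force: [-1.6, -0.5, -0.1]
opening: 0.996
```

```bash
python3 - <<'E'
from h import *
rel([538.3,-75.4,74],-10)
a=capture("top")[:,:,::-1];b=capture("side")[:,:,::-1]
cv2.imwrite("pics/v1.png",np.hstack([cv2.resize(a[150:250,255:355],None,fx=4,fy=4,interpolation=2),cv2.resize(b[150:250,255:355],None,fx=4,fy=4,interpolation=2)]))
E
```

```text
clock 1.6833 pos [535.7 -75.3 121. ] yawoff CCW -10.07 F [-1.6 -0.5 -0.1] T [ 0.01  0.03 -0.03] open 0.996 q7 -0.5
units [0.03  0.093 1.566] turn to yaw -0.01
```

View pics/v1.png

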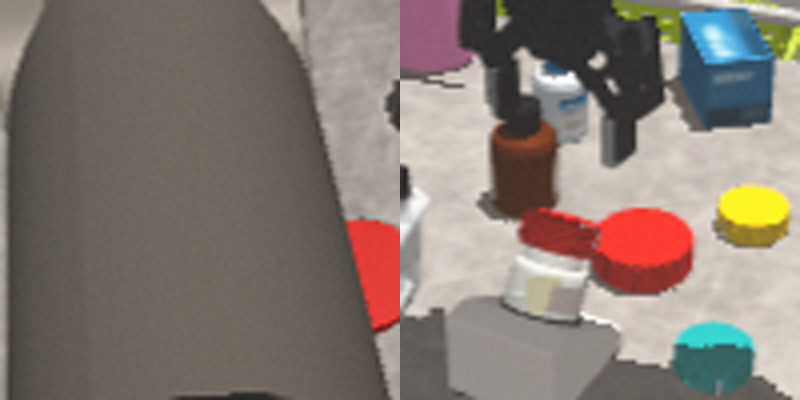

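{"method": "drive_tool", "body": {"moves": [1,0.03,0.09,0.8,0,1,0.03,0.09,1.57,0,1,0.03,0.09,1.57,0,-1,0.03,0.09,1.57,0,-1,0.03,0.09,1.57,0,-1,0.03,0.09,1.57,0,-1,0.03,0.09,1.57,0,-1,0.03,0.09,1.57,0], "grip_force": 30}}

```text
clock: 2.45
eef_pos: [541.2, -75.6, 78.9]
tcp_rot: [-2.604, -1.755, 0.0]
ft_force: [-0.2, -0.0, 1.2]
opening: 0.296
```

```bash
python3 - <<'E'
from h import *
rel([538.3,-75.4,74],10)
b=capture("side")[:,:,::-1]
cv2.imwrite("pics/v2.png",cv2.resize(b[165:255,255:355],None,fx=6,fy=6,interpolation=2))
E
```

```text
clock 2.45 pos [541.2 -75.6  78.9] yawoff CCW -10.09 F [-0.2 -0.   1.2] T [-0.   -0.01 -0.  ] open 0.296 q7 -0.53
units [-0.031 -0.093  0.164] turn to yaw -4.02
```

View pics/v2.png

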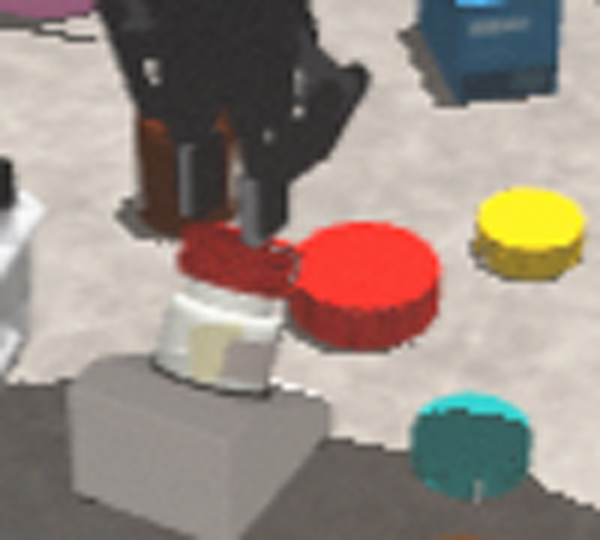

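```bash
python3 - <<'E'
from h import *
rel([538.3,-75.4,74],10)
print((proj("side",[[541.2,-75.6,79],[541.2,-75.6,98],LID,LID-[0,0,20],[541.2,-75.6,130]])-[255,165])*6)
o=observe();print(o["qvel"].round(3),o["opening"])
b=capture("side")[:,:,::-1]
cv2.imwrite("pics/v3.png",cv2.resize(b[165:255,255:355],None,fx=6,fy=6,interpolation=2))
rel([538.3,-75.4,74],10)
E
```

```text
clock 2.5 pos [541.  -75.6  78.6] yawoff CCW -10.09 F [-0.7 -0.   1. ] T [-0.01  0.06  0.02] open 0.205 q7 -0.53
units [-0.028 -0.087  0.155] turn to yaw -4.02
[[230.28645109 286.34075472]
 [229.63254173 251.65422891]
 [235.79909074 255.58144276]
 [236.4284204  292.03887053]
 [228.51088705 191.77316248]]
[ 0.     0.006  0.001  0.002  0.001 -0.003 -0.002] 0.2052979990594136
clock 2.55 pos [540.9 -75.6  78.4] yawoff CCW -10.09 F [-0.4 -0.2  0.5] T [-0.01  0.04 -0.02] open 0.117 q7 -0.53
units [-0.027 -0.083  0.148] turn to yaw -4.02
```

View pics/v3.png

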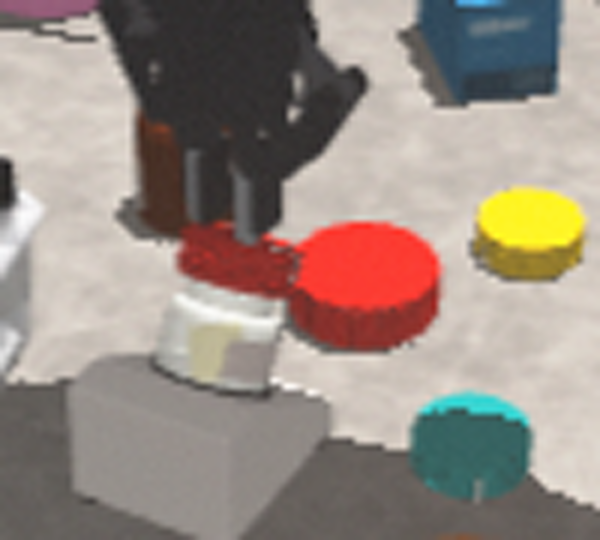

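```bash
python3 - <<'E'
from h import *
d=np.array([.927,-.375,0])
for z in(121,134):
  for s in(-1,1): print("v1",z,s,(proj("side",np.array([535.7,-75.3,z])+s*42*d)[0]-[255,150])*4+[400,0])
for s in(-1,1): print("v3",s,(proj("side",np.array([541,-75.6,79])+s*6*d)[0]-[255,165])*6)
for n in C:
  c=C[n];M=R.from_rotvec(c["attitude"]).as_matrix();print(n,M.round(3))
# base origin, axis
print(proj("side",[[0,0,0],[0,0,200]]),proj("top",[[0,0,0],[290,-609,197]]))
E
```

```text
v1 121 -1 [610.77960464 224.12273349]
v1 121 1 [511.87204834 178.35755905]
v1 134 -1 [610.84390045 207.52625833]
v1 134 1 [511.31867223 162.07318723]
v3 -1 [241.08480639 291.41805634]
v3 1 [220.39617393 281.4408604 ]
side [[-0.96  -0.164  0.227]
 [-0.28   0.55  -0.787]
 [ 0.005 -0.819 -0.574]]
top [[-0.051 -0.969  0.241]
 [-0.999  0.052 -0.004]
 [-0.009 -0.241 -0.971]]
[[497.39901168 294.35065681]
 [520.41186898 229.66798409]] [[284.4497656  431.37003415]
 [557.42356059 292.28117352]]
```

```bash
python3 - <<'E'
from h import *
for s in(-1,1): pass
im=cv2.imread("pics/side0.png");cv2.imwrite("pics/s0g.png",cv2.resize(im[0:130,370:470],None,fx=5,fy=5,interpolation=2))
im=cv2.imread("pics/top0.png");cv2.imwrite("pics/t0g.png",cv2.resize(im[250:350,530:640],None,fx=5,fy=5,interpolation=2))
d=np.array([.43,-.903,0]);p=np.array([290.2,-609,196.6])
for z in(0,13):
 q=np.array([p+[0,0,z]+s*42*d for s in(-1,0,1)])
 print((proj("side",q)-[370,0])*5,(proj("top",q)-[530,250])*5)
E
```

```text
[[236.38703683 559.73034882]
 [214.09806193 534.51495073]
 [192.77477228 510.43766614]] [[ 57.0817974  260.18765026]
 [136.56454956 210.95905682]
 [214.69715389 162.28811807]]
[[239.03310456 541.31977453]
 [216.57293034 516.4150308 ]
 [195.09120478 492.64098167]] [[ 71.82886602 259.8901293 ]
 [152.25899899 209.97209881]
 [231.29395407 160.63101968]]
```

View pics/s0g.png

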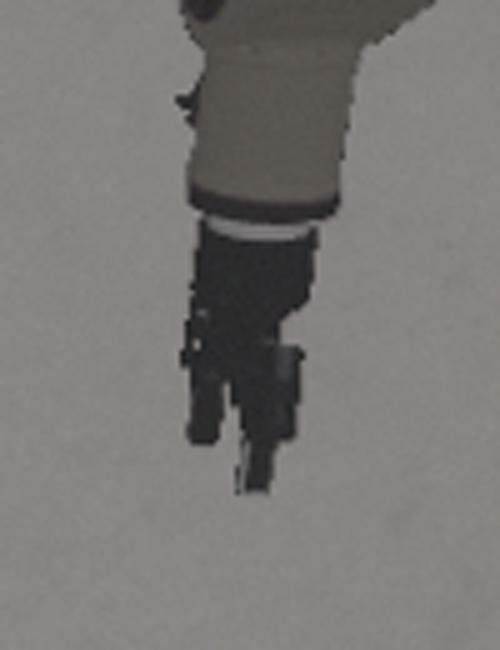

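View pics/t0g.png

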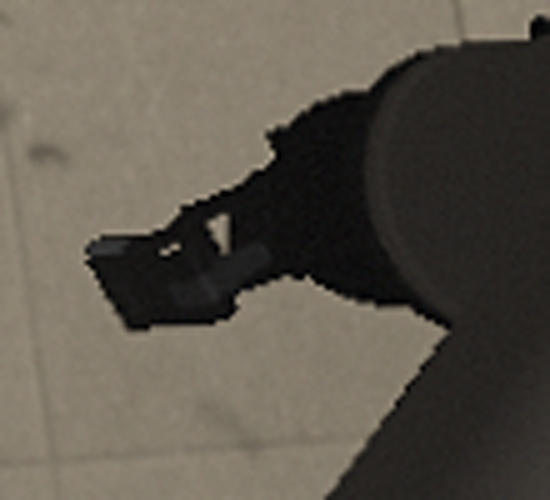

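```bash
cat >> h.py <<'E'
def ray(n,px):
    c=C[n];Rw=R.from_rotvec(c["attitude"]).as_matrix()
    u=cv2.undistortPoints(np.array([[px]],float),c["intrinsics"],c["D"])[0,0]
    return c["xyz"],Rw@np.r_[u,1]
def onz(n,px,z):
    o,d=ray(n,px);return o+d*(z-o[2])/d[2]
def tri(a,b):
    o1,d1=ray("top",a);o2,d2=ray("side",b);d1/=np.linalg.norm(d1);d2/=np.linalg.norm(d2)
    s=np.linalg.lstsq(np.c_[d1,-d2],o2-o1,rcond=None)[0];p,q=o1+s[0]*d1,o2+s[1]*d2
    return (p+q)/2,np.linalg.norm(p-q)
E
python3 - <<'E'
from h import *
t=cv2.imread("pics/top0.png");s=cv2.imread("pics/side0.png")
def cc(im,lo,hi,box):
    h=cv2.cvtColor(im,cv2.COLOR_BGR2HSV);m=((h[:,:,0]>=lo)&(h[:,:,0]<=hi)&(h[:,:,1]>140)&(h[:,:,2]>185)).astype(np.uint8)
    k,l,st,ce=cv2.connectedComponentsWithStats(m)
    return [(st[i],ce[i].round(1)) for i in range(1,k) if st[i][4]>60]
for nm,lo,hi in(("orange",8,20),("yellow",24,34),("turq",84,95)):
    a=cc(t,lo,hi,0);b=cc(s,lo,hi,0);print(nm,a,b)
E
```

```text
orange [(array([253, 249,  27,  27, 570], dtype=int32), array([265.7, 261.9]))] [(array([319, 254,  28,  20, 418], dtype=int32), array([332.4, 263.8]))]
yellow [(array([365, 233,  21,  20, 314], dtype=int32), array([375. , 242.5]))] [(array([335, 197,  17,  10, 139], dtype=int32), array([343. , 201.2]))]
turq [] [(array([324, 231,  19,  12, 180], dtype=int32), array([333. , 236.4]))]
```

```bash
python3 - <<'E'
from h import *
for nm,a,b in(("orange",(265.7,261.9),(332.4,263.8)),("yellow",(375,242.5),(343,201.2)),("turq",(309,250),(333,236.4)),
  ("bigred",(345.7,218.4),(315.5,210.5)),
  ("blkA",(275.8,185.8),(266.1,229.6)),("blkB",(270.6,215.8),(292.7,238.6))):
    print(nm,tri(a,b),onz("top",a,20),onz("side",b,20))
E
```

```text
orange (array([406.0831668 ,  31.69371891,  25.31286157]), np.float64(1.0245365265096633)) [407.14307066  32.48265665  20.        ] [406.75464832  26.07797317  20.        ]
yellow (array([ 441.8798837 , -249.03919451,   20.52497837]), np.float64(0.4168884556360708)) [ 442.15980977 -249.0823057    20.        ] [ 441.80879002 -249.7683643    20.        ]
turq (array([431.3982987 , -79.10223946,  20.37416494]), np.float64(0.8017448253728074)) [431.84702216 -79.04491273  20.        ] [431.0854985  -79.53038476  20.        ]
bigred (array([ 508.1117009 , -177.89857168,   22.0028897 ]), np.float64(1.109062197279185)) [ 509.06334417 -177.94177497   20.        ] [ 508.24681715 -180.48846363   20.        ]
blkA (array([593.26050902,  -3.40090945,  64.90734225]), np.float64(1.5401455641864914)) [606.78288087   1.65848693  20.        ] [614.5737628 -55.5769165  20.       ]
blkB (array([516.00294062,  11.56549039,  64.87494995]), np.float64(1.6309548939999403)) [526.28621745  17.24121173  20.        ] [532.5117182  -39.68972671  20.        ]
```

```bash
python3 - <<'E'
from h import *
M=R.from_rotvec([-3.063,-.6926,0]).as_matrix()
for a in((548,299),(552,307.5),(556,315.6)):
    p,e=tri(a,(420.4,98.4));print(p,e,(p-[290.2,-609,196.6])@M)
rel([538.3,-75.4,74],-10)
E
```

```text
[ 273.23800081 -560.80109238  248.06014408] 10.171175683053749 [  5.43950869 -50.8710009  -51.39594881]
[ 264.76220547 -566.59902875  246.35511172] 7.0829511979354125 [ -4.70669122 -49.28162974 -49.69570327]
[ 256.71856519 -571.88633887  245.26924554] 23.50511967039771 [-14.24291454 -47.96804199 -48.61411435]
clock 2.55 pos [540.9 -75.6  78.4] yawoff CCW -10.09 F [-0.4 -0.2  0.5] T [-0.01  0.04 -0.02] open 0.117 q7 -0.53
units [-0.027 -0.083  0.148] turn to yaw -0.02
```

{"method": "drive_tool", "body": {"moves": [-1,0,0,-1,0,-1,0,0,-2,0,-1,0,0,-2,0,-1,0,0,-2,0,-1,0,0,-2,0]}}

```text
clock: 2.97
eef_pos: [540.8, -75.7, 138.3]
tcp_rot: [-2.604, -1.755, 0.001]
ft_force: [-0.9, -0.4, 0.3]
opening: 0.002
```

```bash
python3 - <<'E'
from h import *
b=capture("side")[:,:,::-1]
o=observe();p=o["eef_pos"];print(p,o["opening"])
q=np.array([p+[0,0,z] for z in(0,19,40,60,100,150)])
i=cv2.resize(b[130:230,240:340],None,fx=6,fy=6,interpolation=2)
for u in (proj("side",q)+.5-[240,130])*6: print(u); cv2.circle(i,tuple(u.astype(int)),3,(0,255,0),-1)
cv2.imwrite("pics/v4.png",i)
E
```

```text
[540.48907192 -75.66410212 137.74486278] 0.0018213389419367604
[322.84473641 390.18192575]
[322.17774264 353.45750296]
[321.43003288 312.06545393]
[320.70758602 271.84353351]
[319.23213077 188.98255814]
[317.32997118  80.68432918]
```

View pics/v4.png

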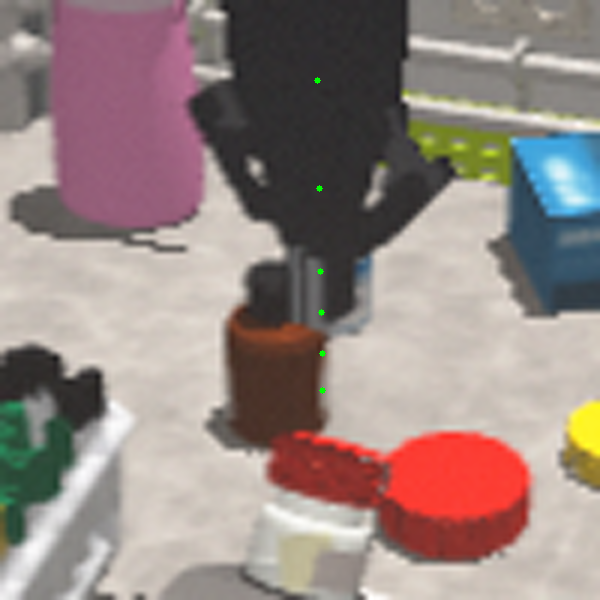

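The shut fingertips show at (315,328) in the crop. Projecting the reported TCP puts them about 30 mm lower, so the tips are roughly 32 mm above it. That explains why the pads closed above the lid without contact. I'll reopen and go down by that much more, in stages.

```bash
python3 - <<'E'
from h import *
rel([538.3,-75.4,58],-10)
E
```

```text
clock 3.0167 pos [540.5 -75.7 137.7] yawoff CCW -10.09 F [-1.1  0.4 -0.1] T [ 0.01  0.01 -0.01] open 0.002 q7 -0.49
units [-0.019 -0.064  2.658] turn to yaw -0.02
```

{"method": "drive_tool", "body": {"moves": [1,-0.02,-0.06,0,0,1,-0.02,-0.06,0,0,1,-0.02,-0.06,0,0,1,-0.02,-0.06,0,0,1,-0.02,-0.06,0,0,1,-0.02,-0.06,0,0,1,-0.02,-0.06,0,0,1,-0.02,-0.06,0.8,0,1,-0.02,-0.06,1.6,0,1,-0.02,-0.06,2.4,0,1,-0.02,-0.06,2.66,0,1,-0.02,-0.06,2.66,0]}}

```text
clock: 4.02
eef_pos: [537.1, -75.3, 56.3]
tcp_rot: [-2.601, -1.754, 0.006]
ft_force: [0.4, 0.6, 0.2]
opening: 0.999
```

```bash
cat >> h.py <<'E'
def look(name,x0=250,y0=160,w=90,h=80,k=8):
    b=capture("side")[:,:,::-1]
    cv2.imwrite(f"pics/raw_{name}.png",b)
    cv2.imwrite(f"pics/{name}.png",cv2.resize(b[y0:y0+h,x0:x0+w],None,fx=k,fy=k,interpolation=2)[:600,:800])
E
python3 - <<'E'
from h import *
look("v5",k=7)
rel([538.3,-75.4,43],-10)
E
```

```text
clock 4.0667 pos [538.1 -75.3  57.8] yawoff CCW -10.08 F [ 0.7 -0.3  0.3] T [-0.02  0.   -0.01] open 1.002 q7 -0.54
units [0.    0.01  0.493] turn to yaw -0.02
```

View pics/v5.png

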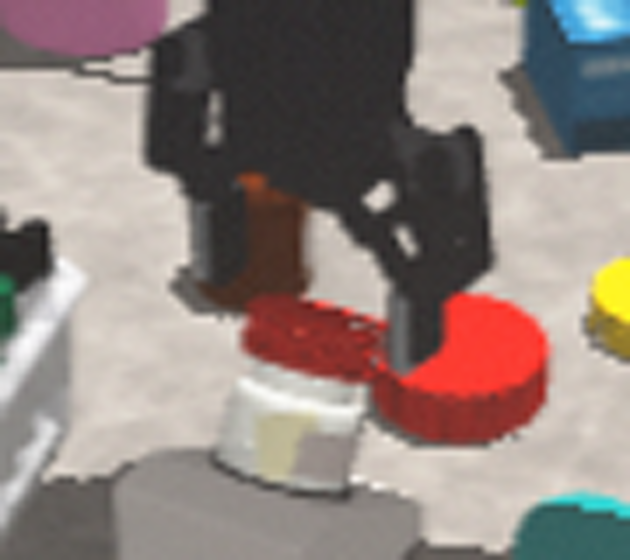

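{"method": "drive_tool", "body": {"moves": [1,0,0.01,0.49,0,1,0,0.01,0.49,0,-1,0,0.01,0.49,0,-1,0,0.01,0.49,0,-1,0,0.01,0.49,0,-1,0,0.01,0.49,0,-1,0,0.01,0.49,0,-1,0,0.01,0.49,0], "grip_force": 30}}

```text
clock: 4.73
eef_pos: [539.1, -75.5, 44.4]
tcp_rot: [-2.603, -1.755, 0.002]
ft_force: [-1.4, -0.3, 8.9]
opening: 0.636
```

```bash
python3 - <<'E'
from h import *
look("v6",k=7)
rel([538.3,-75.4,43],10)
E
```

```text
clock 4.7833 pos [539.1 -75.5  44.4] yawoff CCW -10.08 F [-1.2 -0.5  8.3] T [0.07 0.46 0.14] open 0.635 q7 -0.55
units [-0.006 -0.025  0.047] turn to yaw -4.02
```

View pics/v6.png

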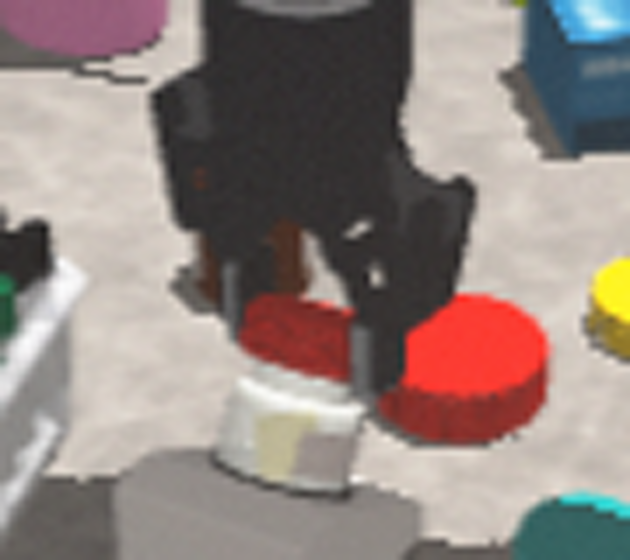

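{"method": "drive_tool", "body": {"moves": [-1,0,0,0,-1,-1,-0.01,0,-0.01,-2,-1,-0.02,0,-0.02,-3,-1,-0.02,0,-0.03,-4,-1,-0.02,0,-0.03,-4]}}

```text
clock: 5.2
eef_pos: [540.4, -76.9, 46.9]
tcp_rot: [2.254, 2.187, 0.001]
ft_force: [1.4, -0.4, 10.2]
opening: 0.631
```

```bash
python3 - <<'E'
from h import *
rel([538.3,-75.4,43],10)
look("v7",k=7)
E
```

```text
clock 5.2 pos [540.4 -76.9  46.9] yawoff CCW 10.21 F [ 1.4 -0.4 10.2] T [-0.15 -0.4  -0.01] open 0.631 q7 -0.24
units [ 0.048 -0.071  0.129] turn to yaw 0.04
```

View pics/v7.png

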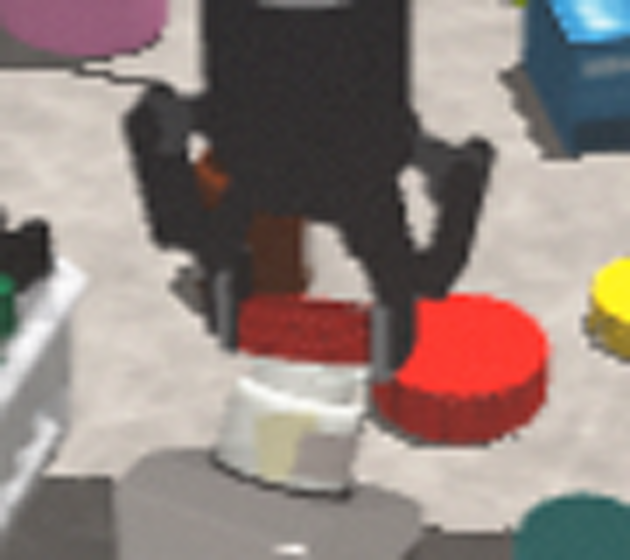

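{"method": "drive_tool", "body": {"moves": [0.6,0,0,0,0,0.6,0,0,0,0,0.6,0,0,0,0,0.6,0,0,0.1,0], "grip_force": 25}}

```text
clock: 5.58
eef_pos: [540.7, -76.7, 44.4]
tcp_rot: [2.259, 2.182, 0.002]
ft_force: [1.0, 0.7, -0.0]
opening: 0.8
```

```bash
python3 - <<'E'
from h import *
rel([538.3,-75.4,43],-7)
look("v8",k=7)
E
```

```text
clock 5.5833 pos [540.7 -76.7  44.4] yawoff CCW 9.97 F [ 1.   0.7 -0. ] T [0.01 0.02 0.04] open 0.8 q7 -0.24
units [ 0.04  -0.082  0.047] turn to yaw 3.39
```

View pics/v8.png

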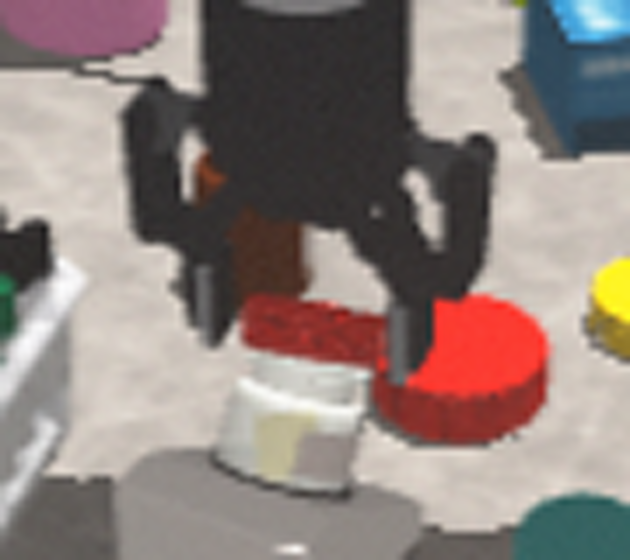

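{"method": "drive_tool", "body": {"moves": [0.6,0.04,-0.1,0.05,1.4,0.6,0.04,-0.1,0.05,2.8,0.6,0.04,-0.1,0.05,3.4,-1,0.04,-0.1,0.05,3.4,-1,0.04,-0.1,0.05,3.4,-1,0.04,-0.1,0.05,3.4,-1,0.03,-0.1,0.04,2.4,-1,0.02,-0.1,0.03,1.4,-1,0.02,-0.1,0.02,0.6,-1,0.02,-0.1,0.02,0.6,0.6,0.02,-0.1,0.02,0.6,0.6,0.02,-0.1,0.02,0.6], "grip_force": 25}}

```text
clock: 6.63
eef_pos: [537.0, -76.0, 42.7]
tcp_rot: [-2.314, -2.125, -0.001]
ft_force: [1.1, -0.2, -0.1]
opening: 0.795
```

```bash
python3 - <<'E'
from h import *
rel([538.3,-75.4,43],-7)
look("v9",k=7)
E
```

```text
clock 6.6333 pos [537.  -76.   42.7] yawoff CCW 7.06 F [ 1.1 -0.2 -0.1] T [-0.04  0.04 -0.  ] open 0.795 q7 -0.29
units [ 0.022  0.042 -0.009] turn to yaw 2.81
```

View pics/v9.png

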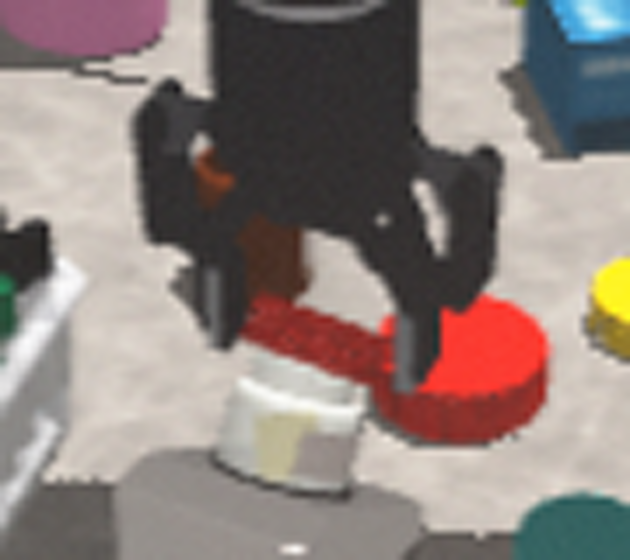

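{"method": "drive_tool", "body": {"moves": [1,0,0,0,1.4,1,0,0,0,2.8,1,0,0,0,2.8,1,0,0,0,2.8]}}

```text
clock: 7.02
eef_pos: [536.7, -75.7, 42.6]
tcp_rot: [-2.551, -1.832, 0.0]
ft_force: [-0.6, -0.3, 0.2]
opening: 0.998
```

```bash
python3 - <<'E'
from h import *
rel([538.3,-75.4,43],-7)
look("v10",x0=270,y0=190,w=50,h=45,k=12)
a=cv2.imread("pics/side0.png");cv2.imwrite("pics/v10.png",np.hstack([cv2.resize(a[190:235,270:320],None,fx=8,fy=8,interpolation=2),cv2.resize(cv2.imread("pics/raw_v10.png")[190:235,270:320],None,fx=8,fy=8,interpolation=2)]))
E
```

```text
clock 7.0167 pos [536.7 -75.7  42.6] yawoff CCW -6.7 F [-0.6 -0.3  0.2] T [-0.07 -0.02  0.  ] open 0.998 q7 -0.5
units [ 0.027  0.049 -0.014] turn to yaw 0.06
```

View pics/v10.png

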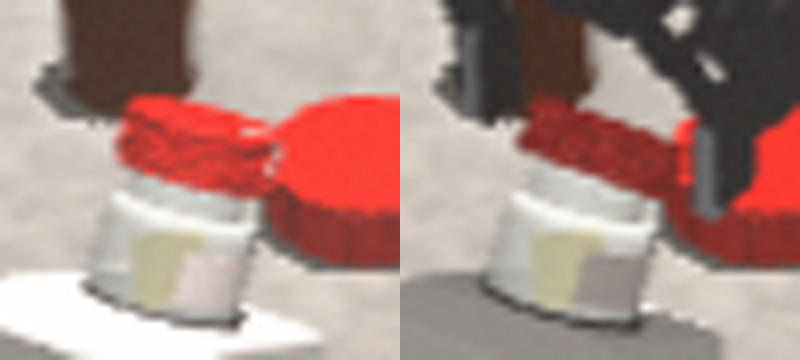

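The lid has rolled towards the robot by several degrees: its red edge slopes 0.38 in the right crop against 0.25 at the start. I'll straighten it by closing at yaw 0, where the pads are parallel to the jar axis.

{"method": "drive_tool", "body": {"moves": [1,0.03,0.04,0,-1.3,1,0.03,0.04,0,-1.3,-1,0.03,0.04,0,-1.3,-1,0.03,0.04,0,-1.3,-1,0.03,0.04,0,-1.3,-1,0.03,0.04,0,-1.3,-1,0.03,0.04,0,-1.3,-1,0.03,0.04,0,-1.3]}}

```text
clock: 7.73
eef_pos: [538.1, -75.3, 42.6]
tcp_rot: [-2.443, -1.974, 0.0]
ft_force: [-0.2, -1.0, 1.0]
opening: 0.631
```

```bash
cat >> h.py <<'E'
def cmp(name,prev="side0"):
    b=capture("side")[:,:,::-1];cv2.imwrite(f"pics/raw_{name}.png",b)
    a=cv2.imread(f"pics/{prev}.png");f=lambda i:cv2.resize(i[190:235,270:320],None,fx=8,fy=8,interpolation=2)
    cv2.imwrite(f"pics/{name}.png",np.hstack([f(a),f(b)]))
E
python3 - <<'E'
from h import *
rel([538.3,-75.4,43],0)
cmp("v11")
E
```

```text
clock 7.7333 pos [538.1 -75.3  42.6] yawoff CCW -0.18 F [-0.2 -1.   1. ] T [-0.05  0.05 -0.07] open 0.631 q7 -0.4
units [-0.002  0.006 -0.012] turn to yaw -0.04
```

View pics/v11.png

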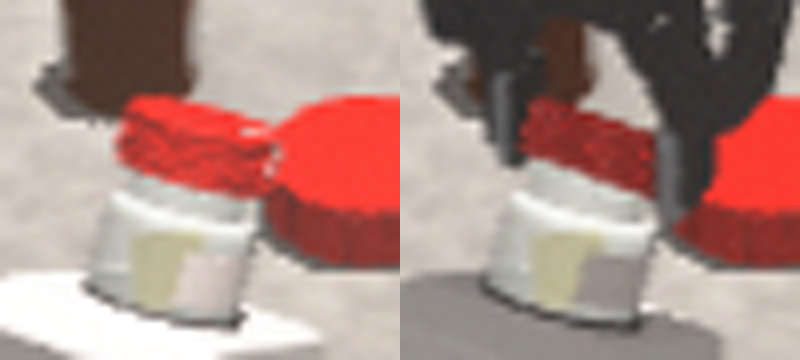

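{"method": "drive_tool", "body": {"moves": [-1,0,0,0,-0.6,-1,0,0,-0.01,-1,-1,0,0,-0.01,-1,1,0,0,-0.01,-1,1,0,0,-0.01,-1,1,0,0,-0.01,-1,1,0,0,-0.5,-1,1,0,0,-1.5,-1,1,-1,0,-2.8,-1,1,-2.4,0,-3,-1,1,-3.8,0,-3,-1,1,-5.2,0,-3,-1]}}

```text
clock: 8.78
eef_pos: [507.0, -222.6, 134.1]
tcp_rot: [2.353, 2.078, 0.001]
ft_force: [0.4, -0.1, -0.9]
opening: 1.001
```

{"method": "drive_tool", "body": {"moves": [1,-1.4,0,0,0,1,-2.8,0,0,0,1,-2.8,0,0,0]}}

```text
clock: 9.03
eef_pos: [494.0, -314.3, 134.0]
tcp_rot: [2.361, 2.067, -0.002]
ft_force: [-1.6, -0.4, -0.7]
opening: 1.0
```

```bash
python3 - <<'E'
from h import *
a=capture("top")[:,:,::-1];b=capture("side")[:,:,::-1]
cv2.imwrite("pics/raw_t12.png",a);cv2.imwrite("pics/raw_s12.png",b)
f=lambda i,x,y:cv2.resize(i[y:y+40,x:x+40],None,fx=10,fy=10,interpolation=2)
cv2.imwrite("pics/v12.png",np.hstack([f(a,285,182),f(b,275,190)]))
rel([538.3,-75.4,43],0)
E
```

```text
clock 9.1333 pos [ 495.8 -308.   133.8] yawoff CCW 4.61 F [-0.1  0.3  0.2] T [-0.    0.01  0.01] open 1.0 q7 0.19
units [7.872 0.411 3.021] turn to yaw 0.92
```

View pics/v12.png

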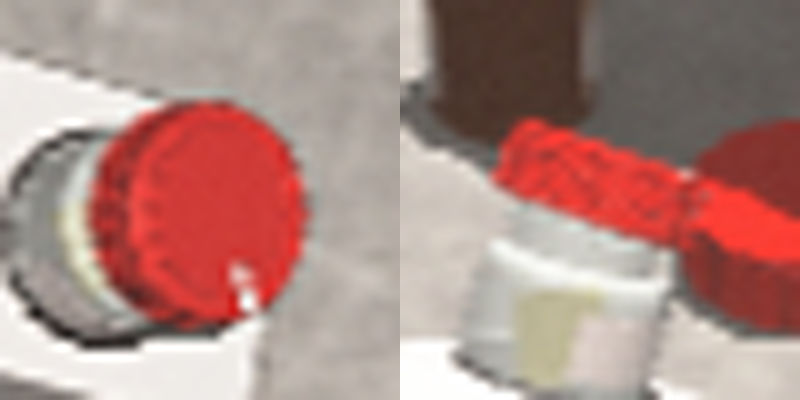

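The pointer is now at top pixel (310,212), so it has turned about 30° counter-clockwise. The lid is straightest at a tool yaw of about -5°, so I'll ratchet between -14° and -4°.

{"method": "drive_tool", "body": {"moves": [1,1.39,0.1,0,1,1,2.78,0.2,0,2,1,4.17,0.3,0,3,1,5.56,0.35,0,3.7,1,6.95,0.4,0,3.7,1,7.87,0.41,0,3.7,1,7.87,0.41,0,3.7,1,7.87,0.41,1.2,3.7,1,7.87,0.41,2.4,3.7,1,7.87,0.41,3.02,3.7,1,7.87,0.41,3.02,3.7,1,7.87,0.41,3.02,3.7]}}

```text
clock: 10.13
eef_pos: [537.7, -74.3, 42.8]
tcp_rot: [2.661, 1.67, -0.001]
ft_force: [-0.2, -0.0, 1.5]
opening: 1.002
```

```bash
python3 - <<'E'
from h import *
rel([538.3,-75.4,43],-14)
E
```

```text
clock 10.1333 pos [537.7 -74.3  42.8] yawoff CCW -13.82 F [-0.2 -0.   1.5] T [-0.04 -0.01 -0.03] open 1.002 q7 -0.63
units [-0.025  0.034 -0.007] turn to yaw 0.04
```

{"method": "drive_tool", "body": {"moves": [-1,-0.03,0.03,0,0,-1,-0.03,0.03,0,0,-1,-0.03,0.03,0,0,-1,-0.03,0.03,0,0,-1,-0.03,0.03,0,0,-1,-0.03,0.03,-0.01,-1,-1,-0.04,0.03,-0.02,-2,-1,-0.04,0.03,-0.02,-2,0.6,-0.04,0.03,-0.02,-2,0.6,-0.04,0.03,-0.02,-2,0.6,-0.04,0.03,-0.02,-1,0.6,-0.04,0.03,-0.02,0], "grip_force": 25}}

```text
clock: 11.13
eef_pos: [537.9, -76.0, 43.5]
tcp_rot: [2.665, 1.663, -0.001]
ft_force: [0.3, -0.1, -0.9]
opening: 0.798
```

```bash
python3 - <<'E'
from h import *
cmp("v13","raw_s12")
rel([538.3,-75.4,43],-14)
E
```

```text
clock 11.1833 pos [537.9 -75.9  43.5] yawoff CCW -14.55 F [ 0.2  0.6 -0.3] T [-0.01 -0.02  0.03] open 0.8 q7 -0.63
units [0.02  0.005 0.016] turn to yaw -0.11
```

View pics/v13.png

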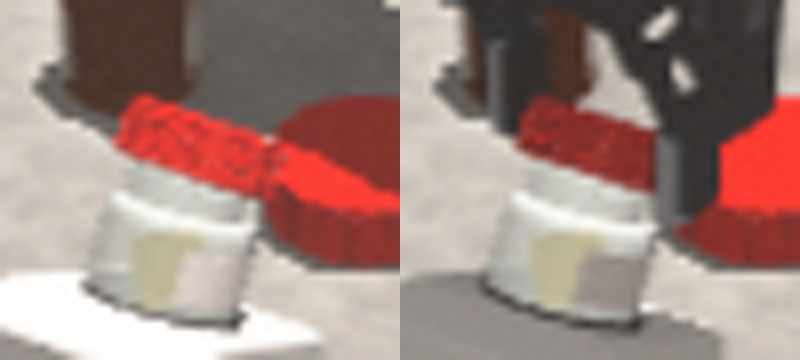

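{"method": "drive_tool", "body": {"moves": [-1,0.02,0,0.01,0,-1,0.02,0,0.01,0,-1,0.02,0,0.01,0,-1,0.02,0,0.01,0,-1,0.02,0,0,-1,-1,0.01,0,-0.01,-2,-1,0.01,0,-0.01,-2.1,0.6,0.01,0,-0.01,-2.1,0.6,0.01,0,-0.01,-2.1,0.6,0.01,0,-0.01,-2.1,0.6,0.01,0,-0.01,-1,0.6,0.01,0,-0.01,0]}}

```text
clock: 12.18
eef_pos: [537.7, -75.6, 43.5]
tcp_rot: [-2.675, -1.647, 0.001]
ft_force: [-0.4, 1.1, -0.1]
opening: 0.804
```

```bash
python3 - <<'E'
from h import *
cmp("v14","raw_v13")
rel([538.3,-75.4,43],-14)
E
```

```text
clock 12.2333 pos [537.8 -75.5  43.6] yawoff CCW -15.21 F [ 1.2  0.5 -0.3] T [ 0.05 -0.03 -0.01] open 0.8 q7 -0.64
units [0.012 0.014 0.02 ] turn to yaw -0.24
```

View pics/v14.png

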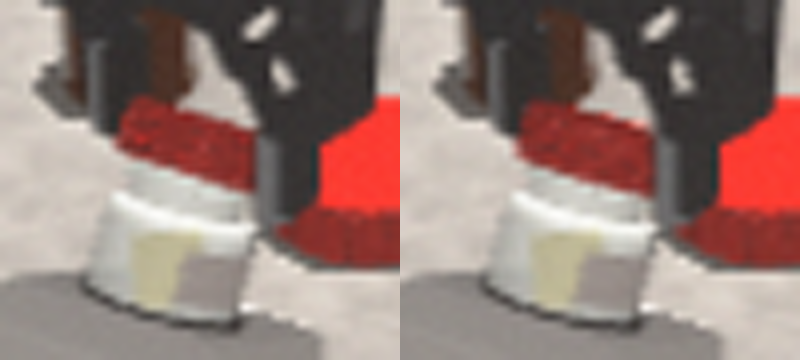

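{"method": "drive_tool", "body": {"moves": [-1,0.01,0,0.01,-0.1,-1,0.01,0,0.01,-0.1,-1,0.01,0,0.01,-0.1,-1,0.01,0,0.01,-0.1,-1,0.01,0,0,-1.1,-1,0.01,0,-0.01,-2.1,-1,0.01,0,-0.01,-2.3,0.6,0.01,0,-0.01,-2.3,0.6,0.01,0,-0.01,-2.3,0.6,0.01,0,-0.01,-2.3,0.6,0.01,0,-0.01,-1,0.6,0.01,0,-0.01,0.1]}}

```text
clock: 13.23
eef_pos: [537.5, -75.2, 43.7]
tcp_rot: [-2.692, -1.617, 0.002]
ft_force: [-0.2, 0.6, -1.2]
opening: 0.8
```

```bash
python3 - <<'E'
from h import *
cmp("v15","raw_v14")
rel([538.3,-75.4,43],-14)
E
```

```text
clock 13.2833 pos [537.6 -75.1  43.7] yawoff CCW -16.48 F [ 0.4 -0.4  0.2] T [ 0.   -0.02 -0.03] open 0.801 q7 -0.66
units [0.003 0.025 0.024] turn to yaw -0.5
```

View pics/v15.png

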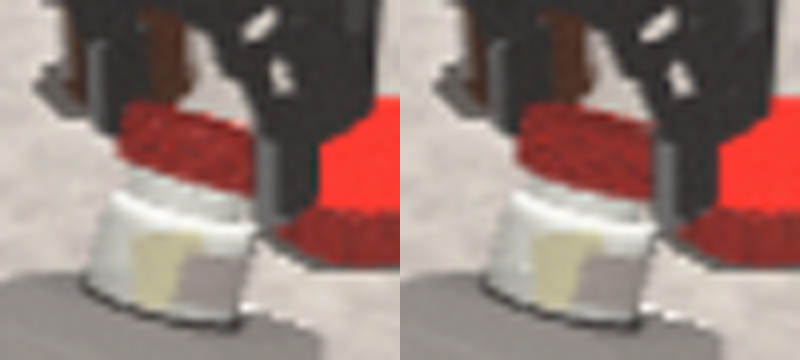

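```bash
cat >> h.py <<'E'
def low(fn):
    i=cv2.imread(fn).astype(float);s=(i[:,:,2]-(i[:,:,0]+i[:,:,1])/2)/i.max(axis=2).clip(30)
    r={}
    for c in range(286,302,2):
        col=s[195:222,c]; pk=np.percentile(col,85)
        j=np.where(col>pk/2)[0]; k=j[-1]; a,b=col[k],col[k+1]; lo=195+k+(a-pk/2)/(a-b)
        k=j[0];a,b=col[k],col[k-1]; hi=195+k-(a-pk/2)/(a-b) if k>0 else np.nan
        r[c]=(round(lo,1),round(hi,1))
    return r
E
python3 - <<'E'
from h import *
for f in("side0","raw_s12","raw_v13","raw_v14","raw_v15"): print(f,[v[0] for v in low(f"pics/{f}.png").values()],[v[1] for v in low(f"pics/{f}.png").values()])
# predicted lower edges vs jar z drop
for dz in(0,-2,-5):
    h=hull("side",LID+AX*dz,AX); b=h[72:]
    print(dz,[round(b[np.abs(b[:,0]-c)<1.2][:,1].max(),1) for c in range(286,302,2)])
E
```

```text
side0 [np.float64(210.6), np.float64(211.5), np.float64(212.1), np.float64(212.6), np.float64(213.3), np.float64(213.5), np.float64(213.8), np.float64(214.4)] [nan, np.float64(197.6), nan, nan, np.float64(202.3), np.float64(202.6), np.float64(203.3), np.float64(203.9)]
raw_s12 [np.float64(209.1), np.float64(209.6), np.float64(210.5), np.float64(211.2), np.float64(212.1), np.float64(212.5), np.float64(213.3), np.float64(213.9)] [nan, np.float64(200.2), np.float64(201.1), np.float64(202.2), np.float64(203.2), np.float64(204.1), np.float64(204.5), np.float64(205.3)]
raw_v13 [np.float64(209.1), np.float64(209.6), np.float64(210.3), np.float64(210.9), np.float64(211.5), np.float64(212.3), np.float64(212.9), np.float64(213.5)] [np.float64(201.6), np.float64(201.1), nan, nan, np.float64(203.5), np.float64(204.2), np.float64(204.6), np.float64(205.5)]
raw_v14 [np.float64(209.9), np.float64(210.5), np.float64(211.3), np.float64(211.9), np.float64(212.5), np.float64(212.9), np.float64(213.5), np.float64(214.0)] [np.float64(201.7), np.float64(201.7), nan, nan, np.float64(203.5), np.float64(203.9), np.float64(204.5), np.float64(205.1)]
raw_v15 [np.float64(211.0), np.float64(212.0), np.float64(212.5), np.float64(213.2), np.float64(213.5), np.float64(214.1), np.float64(214.4), np.float64(214.6)] [np.float64(202.3), np.float64(201.9), nan, nan, np.float64(203.1), np.float64(203.5), np.float64(204.1), np.float64(204.8)]
0 [np.float64(210.9), np.float64(211.7), np.float64(212.2), np.float64(212.9), np.float64(213.3), np.float64(213.6), np.float64(214.0), np.float64(214.2)]
-2 [np.float64(211.9), np.float64(212.4), np.float64(213.2), np.float64(213.6), np.float64(214.0), np.float64(214.4), np.float64(214.7), np.float64(214.9)]
-5 [np.float64(213.0), np.float64(213.5), np.float64(214.3), np.float64(214.7), np.float64(215.1), np.float64(215.6), np.float64(215.9), np.float64(216.0)]
```

The lid's lower edge in the side view (211.0 to 214.6) again matches the straight model, about 1 mm below the start. After roughly 60° of climbing that suggests it has dropped. I'll confirm with the top camera.

{"method": "drive_tool", "body": {"moves": [1,0,0,0,1.5,1,0,0,0,1.5,1,0,0,-1,0,1,0,0,-2,-1,1,-0.8,0,-3,-2,1,-2.2,0,-3,-3,1,-3.6,0,-3,-4,1,-5,0,-3,-4,1,-6.4,0,-3,-4,1,-7.8,0,-3,-4,1,-7.8,0,-3,-4]}}

```text
clock: 14.2
eef_pos: [421.6, -287.7, 133.7]
tcp_rot: [-2.382, -2.047, 0.006]
ft_force: [-0.8, -0.2, -0.3]
opening: 1.004
```

```bash
python3 - <<'E'
from h import *
a=capture("top")[:,:,::-1];b=capture("side")[:,:,::-1]
cv2.imwrite("pics/raw_t16.png",a);cv2.imwrite("pics/raw_s16.png",b)
f=lambda i,x,y:cv2.resize(i[y:y+40,x:x+40],None,fx=10,fy=10,interpolation=2)
cv2.imwrite("pics/v16.png",np.hstack([f(a,285,182),f(b,275,190)]))
rel([538.3,-75.4,43],5)
print([v[0] for v in low("pics/raw_s16.png").values()])
t0=cv2.imread("pics/top0.png")[:,:,::-1]
for dz in(0,-2,-5):
    print(dz,[ (lambda q:(q.min(0).round(1),q.max(0).round(1)))(hull("top",LID+AX*dz,AX))])
for n in("top0","raw_t12","raw_t16"):
    m=redmask(cv2.imread(f"pics/{n}.png")[:,:,::-1])[183:222,285:328];y,x=np.nonzero(m);print(n,x.mean()+285,y.mean()+183,x.max()+285,len(x))
for a in range(20,95,10):
    for dz in(-1,):print(a,(proj("top",rimpt(a,LID+dz*AX,27,0))[0]+.5-[285,182])*10,(proj("top",rimpt(a,LID+dz*AX,16,10))[0]+.5-[285,182])*10)
E
```

```text
clock 14.3 pos [ 425.1 -282.6  133.7] yawoff CCW 3.49 F [-0.3  1.1 -0.1] T [ 0.05 -0.01 -0.02] open 1.001 q7 0.21
units [7.386 2.724 3.017] turn to yaw -0.3
[np.float64(211.1), np.float64(212.1), np.float64(212.5), np.float64(213.3), np.float64(213.6), np.float64(214.2), np.float64(214.4), np.float64(214.7)]
0 [(array([292.5, 191.2]), array([316. , 214.2]))]
-2 [(array([292.2, 191.4]), array([315.6, 214.3]))]
-5 [(array([291.7, 191.5]), array([315. , 214.4]))]
top0 304.49591280653954 202.51226158038148 315 367
raw_t12 304.31388888888887 202.7 315 360
raw_t16 303.95417789757414 202.77628032345012 315 371
20 [212.23679832 322.33970988] [224.27174077 273.25383361]
30 [228.89532829 318.5484403 ] [234.21111475 271.05306377]
40 [244.49364411 311.57941105] [243.53410351 266.94698917]
50 [258.56844581 301.66339224] [251.96117543 261.06721633]
60 [270.70766645 289.1158604 ] [259.24181244 253.59754432]
70 [280.56108708 274.32577891] [265.16144874 244.76777585]
80 [287.84874482 257.7429316 ] [269.54719054 234.84641008]
90 [292.36714406 239.86427483] [272.27223866 224.13247327]
```

View pics/v16.png

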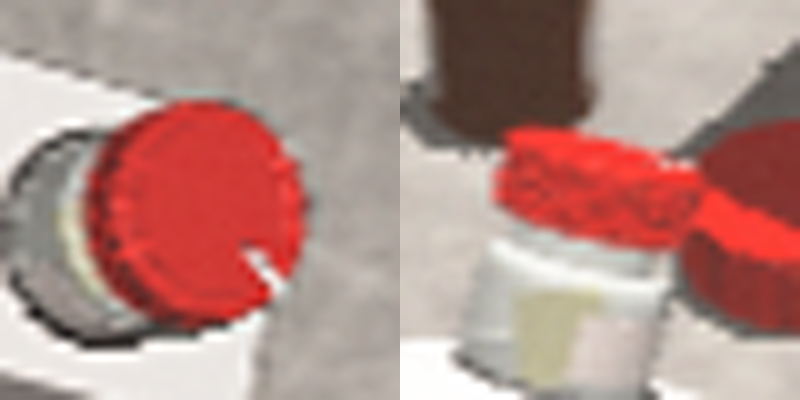

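The pointer is now at top crop (277,288), about 50° counter-clockwise of its start. The lid is straight and lower than at the start despite that climb, so it has dropped. Next I'll go back and screw clockwise.

{"method": "drive_tool", "body": {"moves": [1,1.3,0.48,0,0,1,2.6,0.96,0,0,1,3.9,1.44,0,0,1,5.2,1.92,0,0,1,6.5,2.4,0,0,1,7.38,2.72,0,0,1,7.38,2.72,0,0,1,7.39,2.72,1.2,0,1,7.39,2.72,2.4,0,1,7.39,2.72,3.02,0,1,7.39,2.72,3.02,0,1,7.39,2.72,3.02,0]}}

```text
clock: 15.3
eef_pos: [537.8, -73.9, 42.6]
tcp_rot: [-2.373, -2.054, 0.004]
ft_force: [-0.7, -1.0, -0.4]
opening: 1.001
```

```bash
python3 - <<'E'
from h import *
rel([538.4,-75,42.5],4)
E
```

```text
clock 15.3 pos [537.8 -73.9  42.6] yawoff CCW 3.68 F [-0.7 -1.  -0.4] T [-0.05 -0.01  0.02] open 1.001 q7 -0.35
units [-0.034  0.025  0.004] turn to yaw -0.06
```

{"method": "drive_tool", "body": {"moves": [-1,-0.03,0.02,0,0,-1,-0.03,0.02,0,0,-1,-0.03,0.02,0,0,-1,-0.03,0.02,0,0,-1,-0.03,0.02,0,0,-1,-0.03,0.02,0,1,-1,-0.02,0.02,0.01,2,-1,-0.02,0.02,0.02,2.2,0.6,-0.02,0.02,0.02,2.2,0.6,-0.02,0.02,0.02,2.2,0.6,-0.02,0.02,0.02,1.1,0.6,-0.02,0.02,0.02,0], "grip_force": 25}}

```text
clock: 16.3
eef_pos: [538.7, -74.6, 42.6]
tcp_rot: [-2.369, -2.06, 0.003]
ft_force: [0.9, 0.3, -0.3]
opening: 0.803
```

```bash
python3 - <<'E'
from h import *
cmp("v17","raw_v15")
rel([538.4,-75,42.5],4)
print([v[0] for v in low("pics/raw_v17.png").values()])
E
```

```text
clock 16.35 pos [538.6 -74.6  42.5] yawoff CCW 4.41 F [ 0.  -0.5  0.3] T [-0.   -0.03 -0.05] open 0.799 q7 -0.34
units [-0.014 -0.006  0.001] turn to yaw 0.08
[np.float64(211.5), np.float64(212.4), np.float64(212.9), np.float64(213.5), np.float64(214.1), np.float64(214.5), np.float64(214.6), np.float64(215.2)]
```

View pics/v17.png

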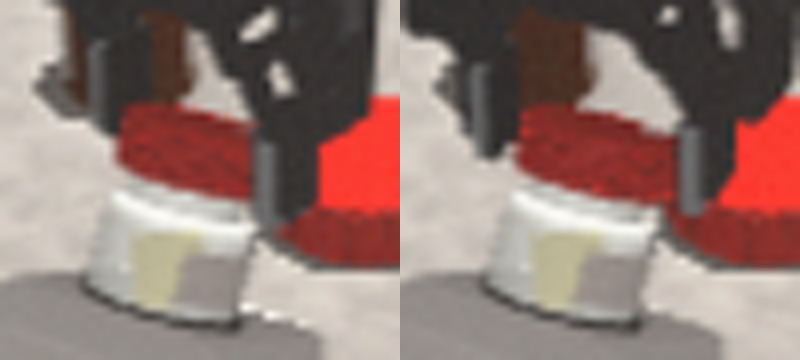

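The lid is straight and its lower edge is about 0.4 px further down (211.5 to 215.2), so it's screwing in. I'll carry on ratcheting.

{"method": "drive_tool", "body": {"moves": [-1,0,0,0,0,-1,0,0,0,0,-1,0,0,0,0,-1,0,0,0,0,-1,0,0,0.01,1,-1,0.01,0,0.02,2.2,-1,0.01,0,0.02,2.5,0.6,0.01,0,0.02,2.5,0.6,0.01,0,0.02,2.5,0.6,0.01,0,0.02,2.4,0.6,0.01,0,0.02,1.2,0.6,0.01,0,0.02,0]}}

```text
clock: 17.35
eef_pos: [538.7, -74.2, 41.8]
tcp_rot: [-2.356, -2.075, 0.003]
ft_force: [-0.8, -0.6, -0.6]
opening: 0.799
```

{"method": "drive_tool", "body": {"moves": [-1,0,0,0,0,-1,0,0,0,0,-1,0,0,0,0,-1,0,0,0,0,-1,0,0,0.01,1,-1,0.01,0,0.02,2.2,-1,0.01,0,0.02,2.5,0.6,0.01,0,0.02,2.5,0.6,0.01,0,0.02,2.5,0.6,0.01,0,0.02,2.4,0.6,0.01,0,0.02,1.2,0.6,0.01,0,0.02,0]}}

```text
clock: 18.35
eef_pos: [538.7, -73.7, 41.1]
tcp_rot: [-2.351, -2.081, 0.003]
ft_force: [0.0, -0.4, -0.3]
opening: 0.797
```

```bash
python3 - <<'E'
from h import *
cmp("v18","raw_v17")
rel([539,-74,40.5],4)
print([v[0] for v in low("pics/raw_v18.png").values()])
E
```

```text
clock 18.4 pos [538.7 -73.8  41. ] yawoff CCW 5.46 F [ 0.3 -0.3 -0.3] T [-0.01 -0.04 -0.  ] open 0.802 q7 -0.33
units [-0.004  0.011  0.018] turn to yaw 0.29
[np.float64(212.0), np.float64(212.9), np.float64(213.5), np.float64(213.9), np.float64(214.6), np.float64(215.0), np.float64(215.4), np.float64(215.4)]
```

View pics/v18.png

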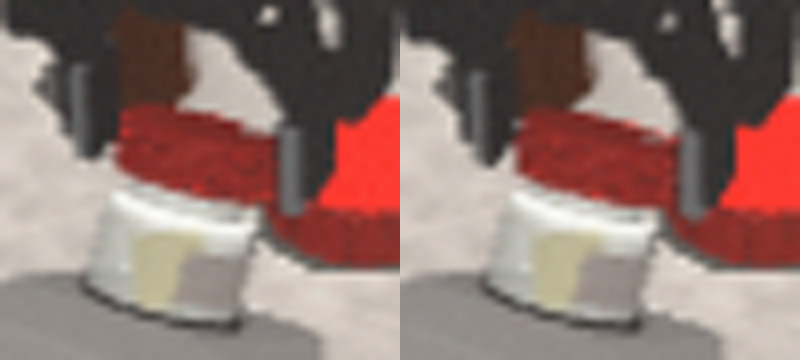

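{"method": "drive_tool", "body": {"moves": [-1,0,0,0.01,0,-1,0,0,0.01,0,-1,0,0,0.01,0,-1,0,0,0.02,1,-1,0.01,0,0.02,2.2,-1,0.01,0,0.03,2.9,-1,0.01,0,0.03,2.9,0.6,0.01,0,0.03,2.9,0.6,0.01,0,0.03,2.9,0.6,0.01,0,0.03,2.4,0.6,0.01,0,0.03,1.2,0.6,0.01,0,0.03,0.1], "grip_force": 35}}

```text
clock: 19.4
eef_pos: [538.7, -73.4, 40.1]
tcp_rot: [-2.346, -2.085, 0.003]
ft_force: [1.1, 0.0, 0.4]
opening: 0.801
```

{"method": "drive_tool", "body": {"moves": [-1,0,0,0,0,-1,0,0,0,0,-1,0,0,0,0,-1,0,0,0,1,-1,0.01,0,0.01,2.2,-1,0.01,0,0.02,2.9,-1,0.01,0,0.02,2.9,0.6,0.01,0,0.02,2.9,0.6,0.01,0,0.02,2.9,0.6,0.01,0,0.02,2.4,0.6,0.01,0,0.02,1.2,0.6,0.01,0,0.02,0.1]}}

```text
clock: 20.4
eef_pos: [538.8, -73.0, 39.4]
tcp_rot: [-2.352, -2.079, 0.003]
ft_force: [0.7, 0.0, -0.5]
opening: 0.799
```

```bash
python3 - <<'E'
from h import *
cmp("v19","raw_v18")
rel([539,-73,39.5],4)
print([v[0] for v in low("pics/raw_v19.png").values()])
E
```

```text
clock 20.45 pos [538.7 -73.2  39.3] yawoff CCW 5.3 F [-0.2  0.1 -0. ] T [-0.01  0.03 -0.02] open 0.798 q7 -0.33
units [ 0.006  0.008 -0.006] turn to yaw 0.26
[np.float64(212.5), np.float64(213.4), np.float64(213.9), np.float64(214.5), np.float64(215.2), np.float64(215.4), np.float64(215.6), np.float64(215.9)]
```

View pics/v19.png

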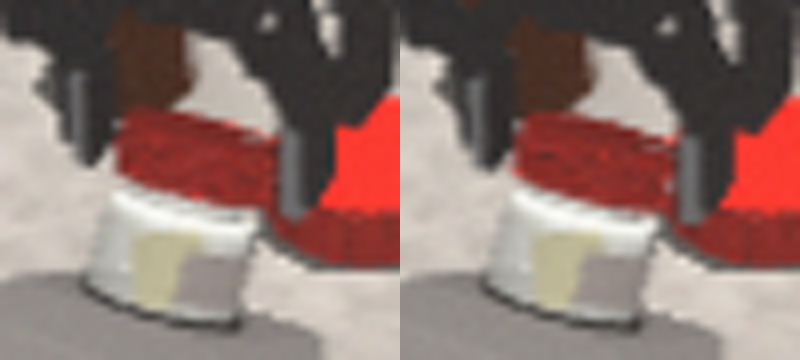

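{"method": "drive_tool", "body": {"moves": [-1,0,0,0,0,-1,0,0,0,0,-1,0,0,0,0,-1,0,0,0,1,-1,0.01,0,0.01,2.2,-1,0.01,0,0.02,2.9,-1,0.01,0,0.02,2.9,0.6,0.01,0,0.02,2.9,0.6,0.01,0,0.02,2.9,0.6,0.01,0,0.02,2.4,0.6,0.01,0,0.02,1.2,0.6,0.01,0,0.02,0.1], "grip_force": 40}}

```text
clock: 21.45
eef_pos: [538.8, -72.9, 38.6]
tcp_rot: [-2.35, -2.082, 0.003]
ft_force: [0.2, -0.2, 0.7]
opening: 0.798
```

{"method": "drive_tool", "body": {"moves": [-1,0,0,0,0,-1,0,0,0,0,-1,0,0,0,0,-1,0,0,0,1,-1,0,0,0,2.2,-1,0,0,0,2.9,-1,0,0,0,2.9]}}

```text
clock: 22.03
eef_pos: [538.7, -72.8, 38.8]
tcp_rot: [-2.599, -1.761, 0.004]
ft_force: [-0.6, 0.8, 5.1]
opening: 0.63
```

```bash
python3 - <<'E'
from h import *
cmp("v20","raw_v19")
rel([539,-73,39.5],4)
print([v[0] for v in low("pics/raw_v20.png").values()])
E
```

```text
clock 22.0833 pos [538.8 -72.7  38.8] yawoff CCW -9.56 F [-1.4  0.4  6.8] T [0.43 0.98 0.15] open 0.625 q7 -0.56
units [-0.006  0.01  -0.024] turn to yaw -2.71
[np.float64(212.5), np.float64(213.5), np.float64(214.4), np.float64(214.9), np.float64(215.6), np.float64(216.4), np.float64(216.5), np.float64(217.0)]
```

View pics/v20.png

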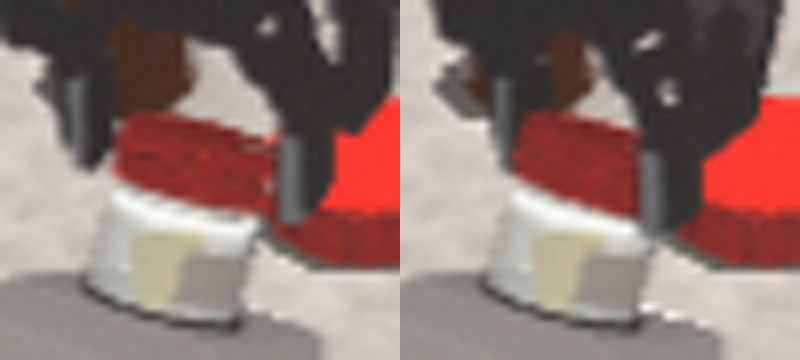

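{"method": "drive_tool", "body": {"moves": [0.6,0,0,0,0,0.6,0,0,0,0,0.6,0,0,0,-1,0.6,0,0,0,-2.2,0.6,0,0,0,-2.7,-1,0,0,0,-2.7,-1,0,0,0,-2.7,-1,0,0,0,-2.7,-1,0,0,0,-1.5,-1,0,0,0,-0.3,-1,0,0,0,0,-1,0,0,0,0]}}

```text
clock: 23.08
eef_pos: [538.4, -72.9, 39.0]
tcp_rot: [-2.598, -1.763, 0.006]
ft_force: [-2.0, -1.7, 9.1]
opening: 0.625
```

```bash
python3 - <<'E'
from h import *
rel([539,-73,39.5],4)
E
```

```text
clock 23.0833 pos [538.4 -72.9  39. ] yawoff CCW -9.75 F [-2.  -1.7  9.1] T [0.15 1.76 0.41] open 0.625 q7 -0.56
units [ 0.004  0.019 -0.016] turn to yaw -2.75
```

{"method": "drive_tool", "body": {"moves": [1,0,0,0,0,1,0,0,0,0,1,0,0,0,-1,1,0,0,-1,-2,1,0,0,-2.2,-2.5,1,-1,0,-3,-2.5,1,-2.4,0,-3,-2.5,1,-3.8,0,-3,-2.5,1,-5.2,0,-3,-2.5,1,-6.6,0,-3,-2.5,1,-7.8,0,-3,-2.5,1,-7.8,0,-3,-2.5]}}

```text
clock: 24.08
eef_pos: [448.5, -297.5, 129.3]
tcp_rot: [-2.401, -2.025, 0.009]
ft_force: [-1.5, -0.0, -0.7]
opening: 1.002
```

```bash
python3 - <<'E'
from h import *
a=capture("top")[:,:,::-1];b=capture("side")[:,:,::-1]
cv2.imwrite("pics/raw_t21.png",a);cv2.imwrite("pics/raw_s21.png",b)
f=lambda i,x,y:cv2.resize(i[y:y+40,x:x+40],None,fx=10,fy=10,interpolation=2)
cv2.imwrite("pics/v21.png",np.hstack([f(a,285,182),f(b,275,190)]))
rel([539,-73,39],5)
print([v[0] for v in low("pics/raw_s21.png").values()])
for dz in(-4,-5,-6,-7,-8):
    h=hull("side",LID+AX*dz,AX); b=h[72:]
    print(dz,[round(b[np.abs(b[:,0]-c)<1.2][:,1].max(),1) for c in range(286,302,2)])
for q in(-30,-20,-10,0):print(q,(proj("top",rimpt(q,LID-6*AX,27,0))[0]+.5-[285,182])*10,(proj("top",rimpt(q,LID-6*AX,16,10))[0]+.5-[285,182])*10)
E
```

```text
clock 24.1833 pos [ 451.5 -291.6  129.4] yawoff CCW 2.54 F [1.2 0.4 0.4] T [ 0.09 -0.01 -0.  ] open 1.003 q7 0.17
units [7.671 1.697 2.996] turn to yaw -0.49
[np.float64(213.4), np.float64(214.1), np.float64(214.6), np.float64(215.4), np.float64(215.8), np.float64(216.3), np.float64(216.5), np.float64(216.8)]
-4 [np.float64(212.6), np.float64(213.2), np.float64(213.9), np.float64(214.4), np.float64(214.8), np.float64(215.2), np.float64(215.5), np.float64(215.6)]
-5 [np.float64(213.0), np.float64(213.5), np.float64(214.3), np.float64(214.7), np.float64(215.1), np.float64(215.6), np.float64(215.9), np.float64(216.0)]
-6 [np.float64(213.4), np.float64(214.2), np.float64(214.6), np.float64(215.1), np.float64(215.7), np.float64(216.0), np.float64(216.3), np.float64(216.4)]
-7 [np.float64(213.7), np.float64(214.5), np.float64(215.0), np.float64(215.5), np.float64(216.0), np.float64(216.3), np.float64(216.6), np.float64(216.7)]
-8 [np.float64(214.1), np.float64(214.9), np.float64(215.4), np.float64(215.8), np.float64(216.4), np.float64(216.7), np.float64(217.0), np.float64(217.1)]
-30 [122.16165326 294.6287016 ] [166.91409729 257.56020411]
-20 [136.3194065  306.67639691] [175.30498007 264.76055727]
-10 [151.9942493  315.90041667] [184.6029612  270.29493227]
0 [168.69144387 322.0276335 ] [194.51897274 273.99764055]
```

View pics/v21.png

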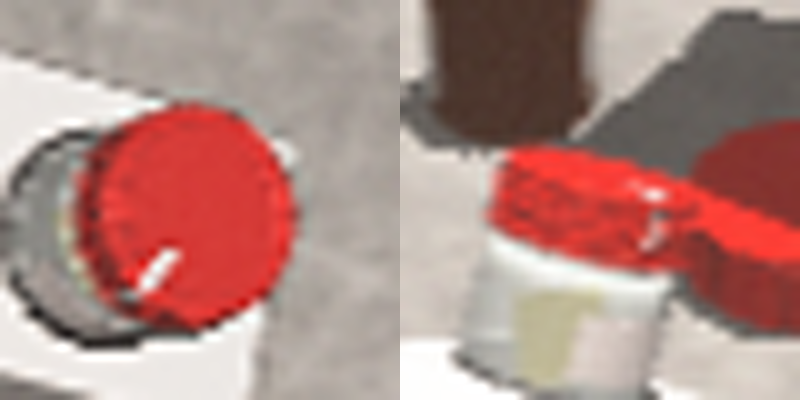

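The pointer is at about -27°, which is roughly 80° clockwise from the drop. The lid is about 6 mm below its start and straight. I'll do two more tightening strokes to see whether it still turns.

{"method": "drive_tool", "body": {"moves": [1,1.35,0.3,0,-0.2,1,2.7,0.6,0,-0.4,1,4.05,0.9,0,-0.4,1,5.4,1.2,0,-0.4,1,6.75,1.5,0,-0.4,1,7.67,1.7,0,-0.4,1,7.67,1.7,0,-0.4,1,7.67,1.7,1.2,-0.4,1,7.67,1.7,2.4,-0.4,1,7.67,1.7,3,-0.4,1,7.67,1.7,3,-0.4,1,7.67,1.7,3,-0.4]}}

```text
clock: 25.18
eef_pos: [538.7, -71.7, 38.6]
tcp_rot: [-2.356, -2.073, 0.006]
ft_force: [0.4, 0.3, 0.9]
opening: 0.997
```

{"method": "drive_tool", "body": {"moves": [-1,0,0,0,0,-1,0,0,0,0,-1,0,0,0,0,-1,0,0,0,0,-1,0,0,0,0,-1,0,0,0,1,-1,0,0,0,2.2,-1,0,0,0,2.8,-1,0,0,0,2.8], "grip_force": 40}}

```text
clock: 25.93
eef_pos: [539.4, -71.1, 40.1]
tcp_rot: [-2.595, -1.767, 0.005]
ft_force: [-0.8, 3.4, 8.1]
opening: 0.627
```

```bash
python3 - <<'E'
from h import *
rel([539,-72.5,38.5],4)
E
```

```text
clock 25.9333 pos [539.4 -71.1  40.1] yawoff CCW -9.55 F [-0.8  3.4  8.1] T [0.79 1.04 0.23] open 0.627 q7 -0.56
units [-0.048  0.004  0.055] turn to yaw -2.71
```

{"method": "drive_tool", "body": {"moves": [0.6,0,0,0,0,0.6,0,0,0,0,0.6,0,0,0,-1,0.6,0,0,0,-2.2,0.6,0,0,0,-2.7,-1,0,0,0,-2.7,-1,0,0,0,-2.7,-1,0,0,0,-2.7,-1,0,0,0,-1.7,-1,0,0,0,-0.7,-1,0,0,0,-0.7,-1,0,0,0,-0.7]}}

```text
clock: 26.93
eef_pos: [539.8, -70.1, 40.7]
tcp_rot: [-2.542, -1.843, 0.003]
ft_force: [-0.6, 5.0, 7.3]
opening: 0.627
```

{"method": "drive_tool", "body": {"moves": [1,0,0,0,0,1,0,0,0,0,1,0,0,0,0,1,0,0,-0.8,0,1,0,0,-2,0,1,-1,0,-3,-1,1,-2.4,0,-3,-1.5,1,-3.8,0,-3,-1.5,1,-5.2,0,-3,-1.5,1,-6.6,0,-3,-1.5,1,-7.8,0,-3,-1.5,1,-7.8,0,-3,-1.5]}}

```text
clock: 27.93
eef_pos: [463.5, -300.5, 130.7]
tcp_rot: [-2.426, -1.994, 0.007]
ft_force: [-0.7, -0.1, -0.1]
opening: 0.999
```

```bash
python3 - <<'E'
from h import *
a=capture("top")[:,:,::-1];b=capture("side")[:,:,::-1]
cv2.imwrite("pics/raw_t22.png",a);cv2.imwrite("pics/raw_s22.png",b)
f=lambda i,x,y:cv2.resize(i[y:y+40,x:x+40],None,fx=10,fy=10,interpolation=2)
cv2.imwrite("pics/v22.png",np.hstack([f(a,285,182),f(b,275,190)]))
rel([539,-73,39],5)
print([v[0] for v in low("pics/raw_s22.png").values()])
E
```

```text
clock 28.0333 pos [ 466.3 -294.4  130.7] yawoff CCW 1.07 F [-0.1  0.5 -0.1] T [ 0.05 -0.08  0.06] open 0.997 q7 0.14
units [7.705 0.999 3.052] turn to yaw -0.79
[np.float64(213.5), np.float64(214.4), np.float64(214.9), np.float64(215.6), np.float64(216.0), np.float64(216.4), np.float64(216.8), np.float64(216.9)]
```

View pics/v22.png

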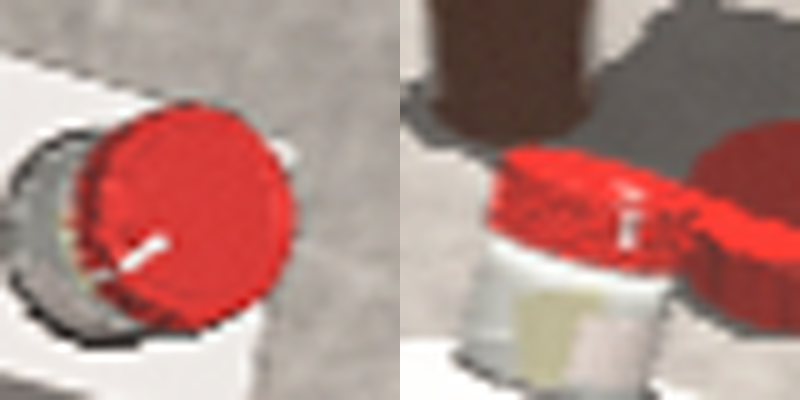

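It still turned about 14° while dropping only about 0.3 mm, so it's close to tight. There's time for one more pair of strokes.

{"method": "drive_tool", "body": {"moves": [1,1.37,0.2,0,-0.2,1,2.74,0.4,0,-0.4,1,4.1,0.6,0,-0.7,1,5.5,0.8,0,-0.7,1,6.8,0.9,0,-0.7,1,7.71,1,0,-0.7,1,7.71,1,0,-0.7,1,7.71,1,1.2,-0.7,1,7.71,1,2.4,-0.7,1,7.71,1,3.05,-0.7,1,7.71,1,3.05,-0.7,1,7.71,1,3.05,-0.7]}}

```text
clock: 29.03
eef_pos: [538.6, -71.8, 38.8]
tcp_rot: [-2.355, -2.073, 0.005]
ft_force: [0.3, 0.6, 1.1]
opening: 0.999
```

{"method": "drive_tool", "body": {"moves": [-1,0,0,0,0,-1,0,0,0,0,-1,0,0,0,0,-1,0,0,0,0,-1,0,0,0,0,-1,0,0,0,0.8,-1,0,0,0,1.6,-1,0,0,0,2.4,-1,0,0,0,2.4], "grip_force": 50}}

```text
clock: 29.78
eef_pos: [539.9, -69.6, 40.3]
tcp_rot: [-2.562, -1.812, 0.0]
ft_force: [2.4, 10.6, 3.0]
opening: 0.621
```

```bash
python3 - <<'E'
from h import *
rel([539,-72,38.5],4)
E
```

```text
clock 29.7833 pos [539.9 -69.6  40.3] yawoff CCW -7.5 F [ 2.4 10.6  3. ] T [2.7  0.32 0.28] open 0.621 q7 -0.53
units [-0.087 -0.001  0.058] turn to yaw -2.3
```

{"method": "drive_tool", "body": {"moves": [0.6,0,0,0,0,0.6,0,0,0,0,0.6,0,0,0,-1,0.6,0,0,0,-2.2,0.6,0,0,0,-2.4,-1,0,0,0,-2.4,-1,0,0,0,-2.4,-1,0,0,0,-2.4,-1,0,0,0,-1.4,-1,0,0,0,-0.4,-1,0,0,0,-0.4,-1,0,0,0,-0.4]}}

```text
clock: 30.78
eef_pos: [540.5, -68.5, 40.8]
tcp_rot: [-2.532, -1.853, -0.002]
ft_force: [-0.3, 5.1, 7.0]
opening: 0.626
```

{"method": "drive_tool", "body": {"moves": [1,0,0,0,0,1,0,0,0,0,1,0,0,0,0,1,0,0,-0.8,0,1,0,0,-2,0,1,-1,0,-3,-1,1,-2.4,0,-3,-1.5,1,-3.8,0,-3,-1.5,1,-5.2,0,-3,-1.5,1,-6.6,0,-3,-1.5,1,-7.8,0,-3,-1.5,1,-7.8,0,-3,-1.5]}}

```text
clock: 31.78
eef_pos: [466.0, -299.8, 130.0]
tcp_rot: [-2.417, -2.003, 0.002]
ft_force: [-0.3, -1.6, -0.4]
opening: 1.0
```

```bash
python3 - <<'E'
from h import *
a=capture("top")[:,:,::-1];b=capture("side")[:,:,::-1]
cv2.imwrite("pics/raw_t23.png",a);cv2.imwrite("pics/raw_s23.png",b)
f=lambda i,x,y:cv2.resize(i[y:y+40,x:x+40],None,fx=10,fy=10,interpolation=2)
cv2.imwrite("pics/v23.png",np.hstack([f(a,285,182),f(b,275,190)]))
rel([539,-73,39],5)
print([v[0] for v in low("pics/raw_s23.png").values()])
E
```

```text
clock 31.8833 pos [ 468.7 -293.7  130. ] yawoff CCW 1.57 F [-0.2  0.7  0.6] T [-0.   -0.02  0.03] open 0.997 q7 0.15
units [7.648 0.988 3.053] turn to yaw -0.69
[np.float64(213.5), np.float64(214.5), np.float64(215.1), np.float64(215.6), np.float64(216.2), np.float64(216.5), np.float64(216.7), np.float64(216.9)]
```

View pics/v23.png

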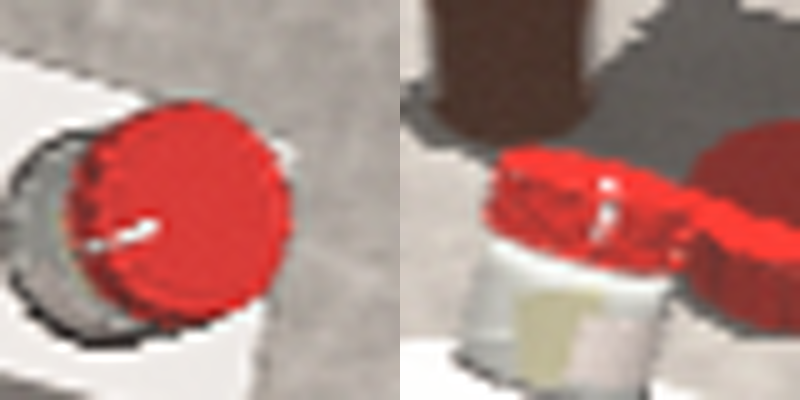

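The lid turned another 15° or so without getting any lower: its lower edge stays at 213.5 to 216.9. So it's seated on the rim, straight, and the gripper is clear of everything. I'll hand in.

```bash
python3 - <<'E'
from h import *
a=cv2.imread("pics/top0.png");b=cv2.imread("pics/raw_t23.png")
cv2.imwrite("pics/end.png",b)
print(job_done())
E
```

```text
the job is handed in; nothing more can be done
None
```

View pics/end.png

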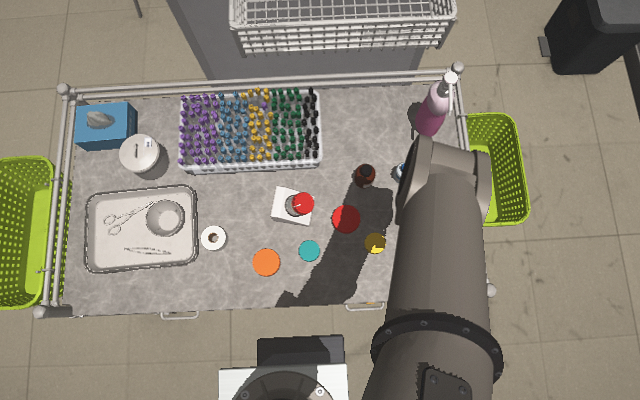

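The jar looks closed, and I handed the job in at about 32 s. I turned the lid counter-clockwise about 50–55° in short re-gripped strokes until it dropped into the thread. I then screwed it clockwise about 110° until it stopped going down, let go and moved clear.

**Last checks**
- **Fit:** the lid is straight on the neck and about 6–7 mm lower along the jar's axis than at the start. That matches the home height to within the roughly 1 mm the pictures allow.
- **Seating:** the last two strokes turned the pointer about 15° more without lowering the lid, so it is on the rim. I did not see the point where it turns no further.
- **Bystanders:** the brown bottle and the roll look unmoved in the final top view. The arm hides the carton and most of the white bottle there, but the gripper was never near either.

**What disagreed or went wrong**
- **Fingertips:** in the pictures they sat about 30 mm above the reported TCP, so the first grasp closed on nothing above the lid.
- **Lid tilt:** the first counter-clockwise strokes tipped the lid by 5–8°. I straightened it by using shorter strokes centred on the jar's tilt direction.
- **Jar mark:** I never saw it. I inferred the drop from the lid's height, its straightness and the pointer's turn.

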